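# Loosen the left-hand spindle nut of an autosampler carousel with its T-key

## Robot

A 6-joint arm with a two-finger parallel gripper is mounted at the origin on the work surface. World frame = base frame: x ahead of the robot, y to its left, z up, the work surface at z = 0. Lengths are in mm, angles in rad, forces in N, time in s.
With the tool pointing down it reaches from about 400 to 925 mm from the base axis. Payload 12.5 kg.
Tool frame: the origin (TCP) lies at the very end of the fingers, on their centre line; the grasp point (between the pads) lies 19 mm behind it (env.tcp_to_grasp is the distance from the TCP to the grasp point, in mm); z points along the fingers, x is the direction in which the jaws open and shut, and the axes are right-handed (so a half turn about z gives the same grasp; the last joint's range is limited). The gripper opens to 95 mm and grips with 3 to 60 N. Pads are 20 mm wide; open, the fingers measure 119 mm over their backs; the gripper's body (75 mm by 180 mm) begins 59 mm behind the grasp point.
Start: joints at [-1.23, 0.491, 1.559, -0, 1.092, -0.106], TCP at [270.075, -563.654, 214.661] pointing down, gripper open.
Joint ranges: [-3.1, 3.1], [-0.84, 2.19], [0.05, 2.79], [-1.13, 4.28], [0.06, 2.93], [-2.69, 2.69]. Speed limits (rad/s): [2.22, 2.22, 2.79, 3.14, 3.14, 3.14].

## Interface

Orientations are given as [roll, pitch, yaw] about the fixed x, y, z axes, in that order (R = Rz(yaw) Ry(pitch) Rx(roll)).
In Python, from cell import env, vision, job gives the robot as it stands.
- The arm moves only by the shell command python3 -m pendant 'ROWS' [OPENING]. ROWS is JSON, a list of rows, each a list of 4 numbers: the shift along the tool's x, y, z in mm, then the turn about the tool's z in degrees. In form: [[tx, ty, tz, turn], ...]. A call has 1 to 8 rows; each row is the pose to reach, as a shift and turn from the pose measured when the call began, along the tool's axes at that moment; what a row does not reach only later rows make up. A row lasts 1/8 s, in which the tool goes at most 62.5 mm and 10.7 degrees, less where a joint would pass 70% of its speed; a pose out of reach is approached as far as the arm can. A call with a gripper value outside its range is refused whole. OPENING is the closure, from 0 (fully open) to 1 (shut), set as the call begins (- or left out, the last holds). The fingers move at their own pace and stop on an object; the grip force is fixed at half the most. Time passes only in rows, so rows that repeat a pose let the fingers close. It gives the time, the measured TCP pose, the force and the opening at its end, in the units of the state.
- env.state(): the state, without advancing time (a new reading comes with each control period).
- vision.read_camera(name): name is "scene" or "top"; returns a dict with "pixels" (400x640x3 uint8, red, green, blue), "intrinsics" (3x3 intrinsics, pixels), "k1" (the pictures are not rectified: a ray, as slopes to the right and down, at radius r is drawn at 1 + k1 r^2 times it, then the intrinsics apply), "R" (3x3) and "t" (3): a world point X has camera coordinates R X + t. Camera axes: x right, y down, z forward; pixel columns grow to the right and rows downward; lengths in mm; the calibration is good to about 2 mm. A picture is of the moment at which its call begins. There is no depth.
- job.job_done(): hands the job in, once; it reports no verdict.
Trained networks look in a picture, given as the dict that the camera call returned (one of the last four; its "shot" number tells which), for a name from the list of things; names that differ only in an ending like _2 or _b are one class to them, and where a whole thing is asked for, a point or a joint stands for the part that bears it (a point fixed in the world has none). Each returns a list of dicts, best first, with "confidence" (0 to 1); they miss things now and then, are a little off and sometimes report something else, mostly with a low value. They report only what shows in the picture. A call takes as long as a camera call. They do not tell look-alikes from the thing itself.
- vision.find_in(picture, query): "at" ([x, y, z] in mm, in the coordinates of the camera as it stood for that picture, good to about 4 mm: the middle of the surface that is visible of it).
- vision.regions_of(picture, query): "pixels" (400x640 bool, what is visible of it).
The state is a dict: "t": time; "joints": joint angles; "qvel": joint speeds; "tau": joint torques, N m; "eef_pos": TCP position; "tcp_rot": TCP orientation; "ft_force": force on the tool from outside, world axes, zero at the start; "moment": the same for the moment, N m; "opening": opening from 0.0 (shut) to 1.0 (fully open).
Only numpy, scipy, OpenCV 4.12 (cv2) and the standard library are available. Lean on these libraries where they do the work, as an engineer would, in place of code of your own. Each camera call takes 0.05 s, during which the arm holds its last target.

## Task

Loosen the nut that holds the autosampler's sample carousel, so that the carousel can be taken off later: take the T-handled hexagon key from its stand, seat it fully on the nut and turn the nut clockwise, because its thread is left-hand, by a good third of a turn. Feel the key onto the nut without bearing down on it, do not wrench it, then set the key gently back upright in its stand and leave the vials and everything else on the bench undisturbed.

Things in the scene. Friction and masses are not known exactly. Their poses are not given: they have to be found in the camera images.
- nut (a joint): turn of the nut on its stud (rad): 0 as found, tight; grows as it is turned clockwise seen from above, which loosens it (left-hand thread, so that the carousel's running does not undo it). End stop at 5.5 rad. Turning takes about 0.22 N m; it stays where it is left. It rises 1.75 mm per full turn. Turned the other way it gets tighter. The drive holds the carousel still
- spindle (a point): fixed point on the nut's upright axis, on the washer under it (46 mm dia). The steel hexagon nut: dark flange 31 mm dia, 2 mm high, on it the hexagon, 24 mm across flats, 14 mm high, no chamfer, its flat top 16 mm above this point; the 12 mm stud sticks out 6 mm more. Which way the hexagon lies is not reported. Hub 84 mm dia, 3 mm below this point; carousel deck 230 mm dia, 33 mm below
- autosampler: the white bench autosampler, fixed: housing 250 x 330 mm, 70 mm high, on it the carousel deck (top 90 mm above the bench) and, on its +y side, the injector tower (218 mm high; tower and parked arm lie 145 to 195 mm to +y of the spindle axis); origin on the bench under the spindle axis
- key: loose T-handled tube key, steel, 108 mm high, 0.18 to 0.36 kg, standing in its stand; origin at the centre of its open lower end. Hexagon socket 25.4 mm across flats inside, 32.4 outside (38 over corners), 22 mm deep; 11 mm shank; crossbar on top. Fits the nut in six ways, 60 degrees apart (6 degrees of play); turned lightly on the nut it drops on when they agree; seated, it rests on the flange
- handle (a point): centre of the key's crossbar, 100 mm above the key's lower end: a bar 76 mm long (x), 12 mm thick (y), 16 mm high (z)
- key_stand: grey plastic stand, fixed, block 76 x 76 mm, 36 mm high, with a round upright well in the middle, 44 mm dia, 24 mm deep (floor 12 mm above the bench), mouth bevelled 2 mm; base plate 96 mm square; origin under its centre
- vial0: sample vial, 12 mm dia, 32 mm high, standing loose on the carousel deck; origin under its centre
- vial1: another such vial on the deck
- vial2: another such vial on the deck
- vial3: another such vial on the deck
- screwdriver: screwdriver, 190 mm, lying on the bench
- solvent: amber solvent bottle, 70 mm dia, 170 mm high, standing on the bench
- centring_ring: aluminium vacuum centring ring, 52 mm dia, 8 mm high, lying on the bench
- blank_flange: steel blank flange, 55 mm dia, 11 mm high, lying on the bench
There are look-alikes about, which are no part of the job. What is shaped like the key_stand but yellow is not meant.

How it is judged:
By the outcome, as a careful person would: the job done as asked, in the order asked, and still so for the second after the job is handed in, with the robot touching nothing.
It also fails if it takes over 72 s, if anything falls off the work surface, if the arm or the gripper's body presses on something with over 40 N, if the wrist force passes 120 N, or if a joint passes its speed limit or range.

## Working session

There is one attempt and no reset: what is moved stays moved. The work goes in short steps, Python scripts to look and compute and a shell command to move; the robot and the scene stay as the last step left them, time stands still between calls to the robot, and variables do not carry over. Pictures are saved under pics/ and viewed, and the job is handed in when it is done.

```bash
ls; mkdir -p pics; python3 - <<'E'
from cell import env, vision, job
import cv2
print(env.state())
for n in("scene","top"):
    p=vision.read_camera(n); cv2.imwrite(f"pics/{n}0.png",p["pixels"][:,:,::-1]); print(n,p["intrinsics"],p["k1"],p["R"],p["t"],p["shot"])
E
```

```text
pics
{'t': 0.0, 'joints': array([-1.22962431e+00,  4.91574598e-01,  1.55943899e+00, -1.27119529e-05,
        1.09168825e+00, -1.05590857e-01]), 'qvel': array([ 0.00105667, -0.0004867 , -0.00067735,  0.00026384,  0.00139332,
        0.00114487]), 'tau': array([-1.29781853e-03, -6.12647295e+01, -2.58179283e+01,  6.92218076e-02,
        4.82697668e-02, -1.38591836e-04]), 'eef_pos': array([ 269.973798  , -563.42217048,  214.05600568]), 'tcp_rot': array([-3.14148696e+00,  1.10419343e-03, -1.12402753e+00]), 'ft_force': array([ 0.0094049 , -0.5603795 , -0.51407475]), 'moment': array([ 0.02189329,  0.0961283 , -0.01874209]), 'opening': 0.9995971405134649}
scene [[399.7233448    0.         322.19941391]
 [  0.         399.7233448  197.25279105]
 [  0.           0.           1.        ]] -0.04314981932412824 [[-0.47657721  0.87878048  0.02488019]
 [ 0.49640646  0.29235128 -0.81738079]
 [-0.72557204 -0.37719437 -0.57556027]] [ 328.14378308 -164.3568938  1243.97258398] 1
top [[450.0225042    0.         310.09851182]
 [  0.         450.0225042  208.77209994]
 [  0.           0.           1.        ]] -0.11308678803711938 [[ 0.02086729 -0.99978095  0.00161519]
 [-0.9865437  -0.02085298 -0.1621625 ]
 [ 0.16216066  0.00179043 -0.98676274]] [-79.93612479 534.09878859 847.68363408] 2
```

View pics/scene0.png

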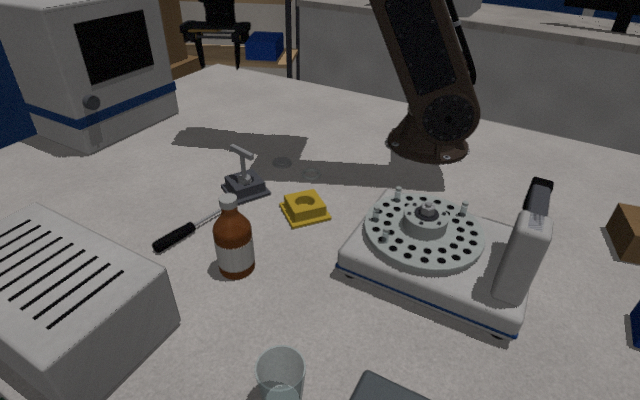

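View pics/top0.png

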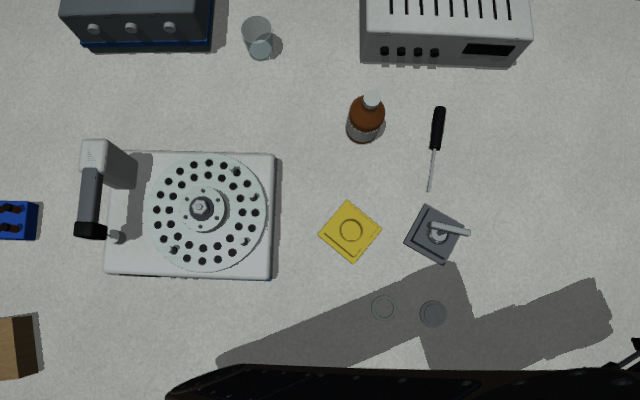

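The grey stand with the key is at top (434,234) and scene (245,180). The yellow stand, at top (350,231) and scene (305,206), is empty and is a look-alike. The nut is at top (201,208) and scene (427,211). Next I'll take crops and measure.

```bash
cat > h.py <<'E'
from cell import env, vision, job
import numpy as np, cv2
from scipy.optimize import least_squares
def proj(p,X):
    X=np.atleast_2d(X).astype(float); c=X@np.array(p["R"]).T+p["t"]; s=c[:,:2]/c[:,2:]
    r2=(s**2).sum(1,keepdims=True); s=s*(1+p["k1"]*r2); K=p["intrinsics"]
    return s*[K[0,0],K[1,1]]+[K[0,2],K[1,2]]
def ray(p,uv):
    K=p["intrinsics"]; d=(np.array(uv,float)-[K[0,2],K[1,2]])/[K[0,0],K[1,1]]; s=d.copy()
    for _ in range(20): s=d/(1+p["k1"]*(s@s))
    R=np.array(p["R"]); return -R.T@p["t"], R.T@np.append(s,1)
def atz(p,uv,z):
    o,d=ray(p,uv); return o+d*(z-o[2])/d[2]
def tri(views):
    A=[];b=[]
    for p,uv in views:
        o,d=ray(p,uv); d=d/np.linalg.norm(d); M=np.eye(3)-np.outer(d,d); A.append(M); b.append(M@o)
    A=np.vstack(A);b=np.hstack(b); X=np.linalg.lstsq(A,b,rcond=None)[0]
    return X,[np.round(proj(p,X)[0]-uv,1) for p,uv in views]
def world(p,c): return np.array(p["R"]).T@(np.array(c)-p["t"])
def crop(p,u,v,w,h,f,name):
    a=p["pixels"][max(v-h,0):v+h,max(u-w,0):u+w,::-1]
    cv2.imwrite("pics/"+name,cv2.resize(np.ascontiguousarray(a),None,fx=f,fy=f,interpolation=cv2.INTER_CUBIC))
E
python3 - <<'E'
from h import *
import pickle
P={}
for n in("scene","top"):
    p=vision.read_camera(n); P[n]=p
    for q in ("key","handle","nut","key_stand","vial0","autosampler","solvent","screwdriver","centring_ring","blank_flange"):
        for d in vision.find_in(p,q)[:5]:
            w=world(p,d["at"]); print(n,q,np.round(w),round(d["confidence"],2),np.round(proj(p,w)[0]))
    if n=="top":
        crop(p,437,234,40,35,10,"key_t.png"); crop(p,201,208,40,35,10,"nut_t.png")
    else:
        crop(p,245,175,40,35,10,"key_s.png"); crop(p,427,211,40,35,10,"nut_s.png")
pickle.dump(P,open("P.pkl","wb"))
E
```

```text
scene key [ 498. -327.   99.] 0.7 [241. 158.]
scene key [ 343. -217.   12.] 0.3 [312. 172.]
scene handle [ 499. -324.   96.] 0.76 [242. 159.]
scene key_stand [ 506. -303.   29.] 0.86 [249. 187.]
scene key_stand [ 510. -143.   23.] 0.81 [304. 210.]
scene key_stand [527. 129. 139.] 0.42 [428. 209.]
scene vial0 [550.  37. 112.] 0.68 [375. 212.]
scene vial0 [602.  75. 111.] 0.46 [384. 234.]
scene vial0 [451. 186. 109.] 0.45 [464. 210.]
scene autosampler [526. 124. 139.] 0.57 [425. 208.]
scene solvent [ 738. -160.   93.] 0.56 [232. 242.]
scene solvent [ 343. -218.   14.] 0.47 [312. 171.]
scene screwdriver [ 726. -330.   23.] 0.57 [175. 236.]
scene centring_ring [616. 203.  91.] 0.75 [450. 272.]
scene centring_ring [ 342. -219.   12.] 0.56 [312. 172.]
scene blank_flange [607. 206.  93.] 0.63 [454. 269.]
scene blank_flange [ 337. -314.   10.] 0.44 [283. 163.]
top key [ 490. -322.  119.] 0.85 [449. 230.]
top key [ 485. -311.   36.] 0.65 [431. 237.]
top key [544.  38. 119.] 0.31 [252. 196.]
top handle [ 491. -316.  121.] 0.96 [446. 229.]
top handle [464.  56. 118.] 0.43 [240. 240.]
top handle [544.  40. 119.] 0.29 [251. 196.]
top nut [ 704. -167.  115.] 0.21 [364. 116.]
top key_stand [ 495. -150.   30.] 0.62 [351. 231.]
top key_stand [ 482. -311.   33.] 0.56 [431. 238.]
top solvent [ 703. -165.  116.] 0.63 [363. 117.]
top screwdriver [ 709. -329.   23.] 0.88 [435. 132.]
top centring_ring [ 341. -224.   11.] 0.82 [386. 309.]
top centring_ring [ 490. -319.  121.] 0.33 [448. 230.]
top blank_flange [ 334. -320.   10.] 0.96 [433. 313.]
```

View pics/key_t.png

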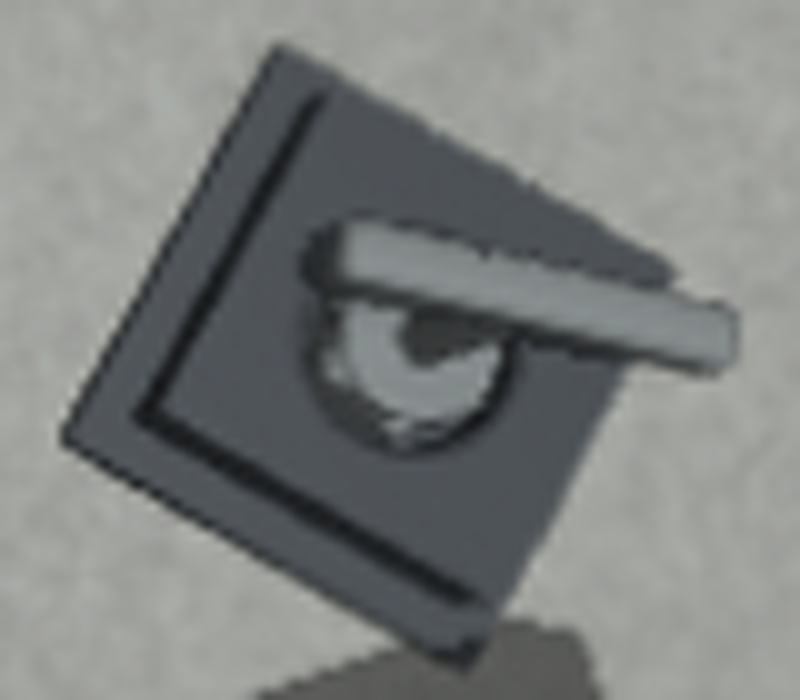

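View pics/key_s.png

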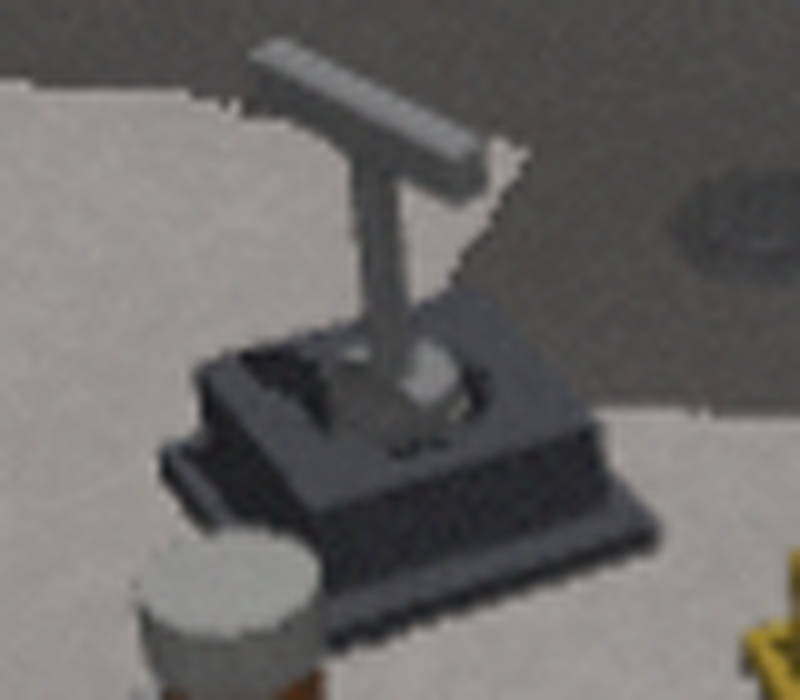

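View pics/nut_t.png

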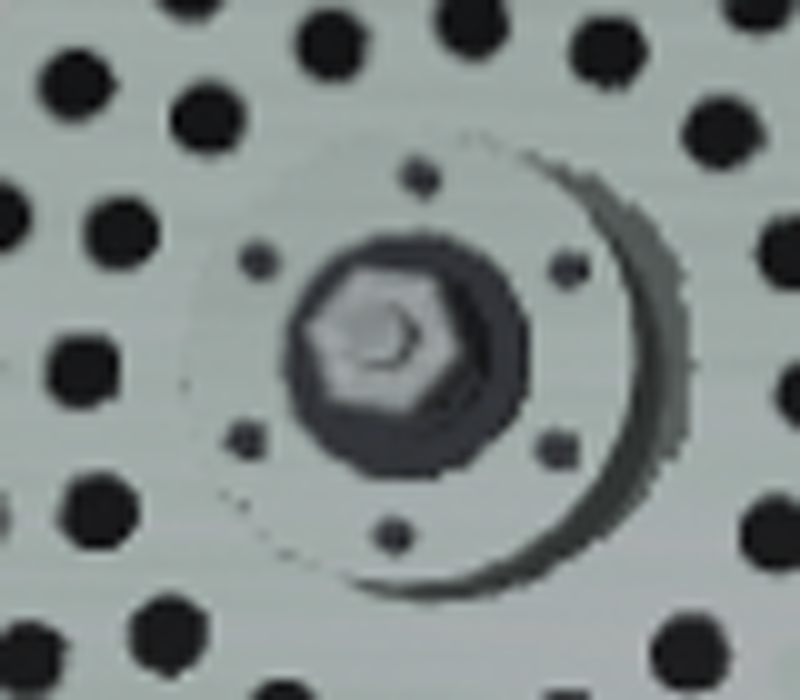

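View pics/nut_s.png

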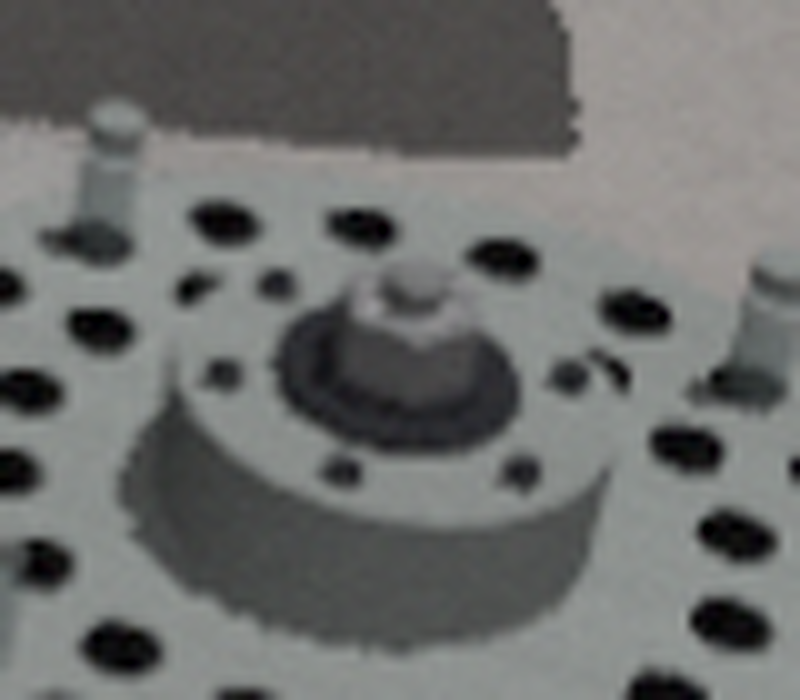

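The top crop shows the bar's top face centred near (450.1,228.2) with the socket at (438,236); the scene crop puts the bar centre near (241.6,149.4). The nut's hexagon is at top (198.6,206.2). Next I'll fit geometric models to the clicked points.

```bash
cat > fit.py <<'E'
from h import *
import pickle
P=pickle.load(open("P.pkl","rb")); T,S=P["top"],P["scene"]
def c2p(pts,u0,v0,f=10): return (np.array(pts,float)+.5)/f-.5+[u0,v0]
# bar top face
bt=c2p([(345,222),(335,287),(740,305),(722,372)],397,199); bs=c2p([(252,48),(280,38),(460,162),(487,150)],205,140)
print("bar tri",tri([(T,bt.mean(0)),(S,bs.mean(0))]))
# ends: top-left end <-> scene ?
for a,b in ((bt[:2],bs[:2]),(bt[:2],bs[2:]),(bt[2:],bs[2:]),(bt[2:],bs[:2])): print("end",tri([(T,a.mean(0)),(S,b.mean(0))]))
print("top@120",[np.round(atz(T,e.mean(0),120),1) for e in (bt[:2],bt[2:],bt)])
print("scene@120",[np.round(atz(S,e.mean(0),120),1) for e in (bs[:2],bs[2:],bs)])
# stand base corners top view
st=c2p([(280,42),(62,437),(475,668)],397,199)
print("stand corners base z~?",[np.round(atz(T,q,8),1) for q in st])
ss=c2p([(205,380),(320,505),(600,425),(475,295)],205,140)
print("stand top scene z36",[np.round(atz(S,q,36),1) for q in ss], np.round(np.mean([atz(S,q,36) for q in ss],0),1))
well=c2p([(408,350)],397,199)[0]; print("well top?",atz(T,well,36))
# nut
ht=c2p([(303,330),(350,267),(437,270),(463,340),(405,412),(322,402)],161,173)
W=np.array([atz(T,q,139) for q in ht]); c=W.mean(0); print("nut hex top@139",np.round(c,1),"vert radius",np.round(np.linalg.norm(W-c,axis=1),1),"ang mod60",np.round(np.degrees(np.arctan2(*(W-c)[:,1::-1].T))%60,1))
wt=c2p([(405,231),(405,480),(283,355),(529,355)],161,173); print("washer top@123",[np.round(atz(T,q,123),1) for q in wt],np.mean([atz(T,q,123) for q in wt],0))
ws=c2p([(275,365),(520,385),(400,283),(410,455)],387,176); print("washer scene@123",[np.round(atz(S,q,123),1) for q in ws],np.mean([atz(S,q,123) for q in ws],0))
hs=c2p([(345,297),(355,325),(418,345),(472,332),(475,293),(400,268)],387,176)
W=np.array([atz(S,q,139) for q in hs]);print("nut hex scene",np.round(W,1).tolist(),W.mean(0))
print("nut tri(washer)",tri([(T,c2p([(406,355)],161,173)[0]),(S,c2p([(399,369)],387,176)[0])]))
print("stud top", tri([(T,c2p([(375,335)],161,173)[0]),(S,c2p([(410,280)],387,176)[0])]))
E
python3 fit.py
```

```text
bar tri (array([ 493.16537883, -324.81873485,  119.65734837]), [array([ 0.4, -0.2]), array([0.3, 0.1])])
end (array([ 511.75258731, -305.41660914,  141.28203164]), [array([12.7, -8.1]), array([11.6,  2.8])])
end (array([ 500.42856295, -289.2487725 ,  118.12833913]), [array([ 0.4, -0.2]), array([0.4, 0.1])])
end (array([ 475.49032538, -341.61247259,  101.61026665]), [array([-13.1,   6.4]), array([-10.4,  -3.7])])
end (array([ 486.09072634, -360.81606149,  121.58787704]), [array([ 0.6, -0.3]), array([0.5, 0.2])])
top@120 [array([ 499.7, -288. ,  120. ]), array([ 485.7, -360.3,  120. ]), array([ 492.7, -324. ,  120. ])]
scene@120 [array([ 483.8, -364.4,  120. ]), array([ 503.1, -288.1,  120. ]), array([ 493.7, -325.3,  120. ])]
stand corners base z~? [array([ 559.3, -306.6,    8. ]), array([ 476.1, -259.8,    8. ]), array([ 430.1, -344.9,    8. ])]
stand top scene z36 [array([ 511. , -372.7,   36. ]), array([ 540.4, -313.3,   36. ]), array([ 477.9, -276.4,   36. ]), array([ 443.8, -339.6,   36. ])] [ 493.3 -325.5   36. ]
well top? [ 492.08985583 -324.16716863   36.        ]
nut hex top@
[... 176 characters left out ...]
 123. ]), array([519.3, 151.4, 123. ]), array([520.2, 106.2, 123. ])] [519.77573305 128.8901208  123.        ]
washer scene@123 [array([527.4, 105.9, 123. ]), array([509.9, 148.1, 123. ]), array([489.4, 118.9, 123. ]), array([541.2, 136. , 123. ])] [516.98030233 127.22048513 123.        ]
nut hex scene [[522.2, 115.1, 139.0], [529.8, 119.3, 139.0], [529.9, 131.3, 139.0], [520.8, 138.9, 139.0], [508.4, 136.0, 139.0], [507.8, 121.4, 139.0]] [519.80485151 127.0146201  139.        ]
nut tri(washer) (array([519.53705515, 127.68997758, 125.28419533]), [array([ 0.3, -0.1]), array([ 0.3, -0. ])])
stud top (array([519.92265869, 127.25669545, 146.03406984]), [array([ 0.9, -0.2]), array([ 0.9, -0. ])])
```

Top and scene agree. The bar centre is (493,-324.7) with its top at z≈119.7 (expected 120), the stand centre is the same, so the key stands upright, with the bar at about 78°. The nut is at (519.7,128.5), washer z≈124 (expected 123), with hexagon corners at about 24° mod 60.

Candidates for the key and stand: grey stand with the key at top (437,234) — chosen; yellow stand at (350,231) — rejected by colour and empty; ring at (384,308) and flange at (433,313) — not T-shaped.

```bash
cat >> h.py <<'E'
from scipy.spatial.transform import Rotation as Ro
def to(x,y,z,yawdeg):
    s=env.state(); R=Ro.from_euler("xyz",s["tcp_rot"]).as_matrix()
    d=R.T@(np.array([x,y,z])-s["eef_pos"]); yaw=np.degrees(s["tcp_rot"][2])
    tw=-((yawdeg-yaw+180)%360-180)
    print("t",round(s["t"],2),"pos",np.round(s["eef_pos"],1),"rot",np.round(np.degrees(s["tcp_rot"]),2),"F",np.round(s["ft_force"],1),"M",np.round(s["moment"],2),"q6",round(np.degrees(s["joints"][5]),1),"open",round(s["opening"],3))
    print("  shift",np.round(d,1),"turn",round(tw,1),flush=True)
E
python3 -c "
from h import *
to(493,-324.7,185,-11.7)"
```

```text
t 1.2 pos [ 270.1 -563.6  214.6] rot [-180.    -0.   -64.4] F [-0.3 -0.7  0.2] M [ 0.02 -0.02  0.01] q6 -6.1 open 1.001
  shift [-119.2 -304.3   29.6] turn -52.7
```

```bash
python3 -m pendant '[[-20,-51,5,-9],[-40,-101,10,-18],[-60,-152,15,-27],[-80,-203,20,-36],[-100,-254,25,-45],[-119,-304,30,-52.7],[-119.2,-304.3,29.6,-52.7]]' 0; python3 -c "
from h import *
to(493,-324.7,93,-11.7)
for n in ('scene','top'):
  p=vision.read_camera(n)
  if n=='scene': crop(p,245,140,60,70,5,'a_s.png')
  else: crop(p,445,234,60,50,6,'a_t.png')
"
```

```text
t: 2.08
eef_pos: [494.8, -322.1, 184.7]
tcp_rot: [-3.141, 0.0, -0.199]
ft_force: [-1.0, 0.3, -0.4]
opening: 1.001
t 2.08 pos [ 494.8 -322.1  184.7] rot [-1.7998e+02  2.0000e-02 -1.1390e+01] F [-1.   0.3 -0.4] M [-0.06 -0.06 -0.01] q6 -28.1 open 1.001
  shift [-1.2  2.9 91.7] turn 0.3
```

View pics/a_s.png

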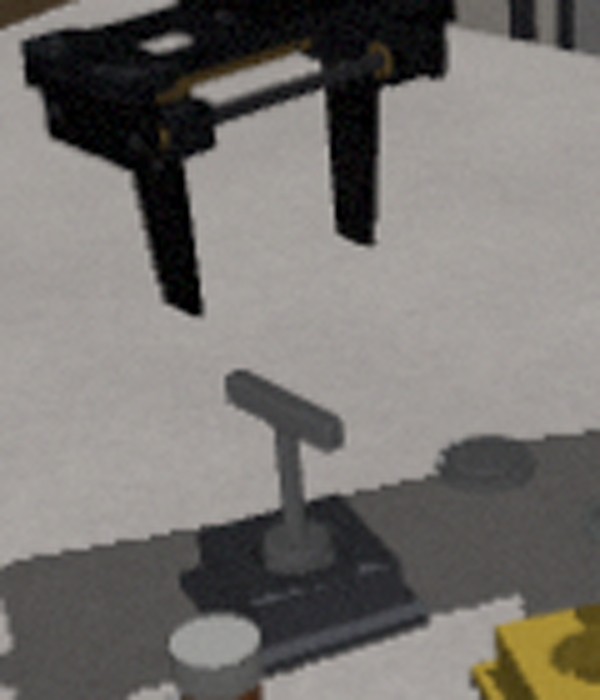

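View pics/a_t.png

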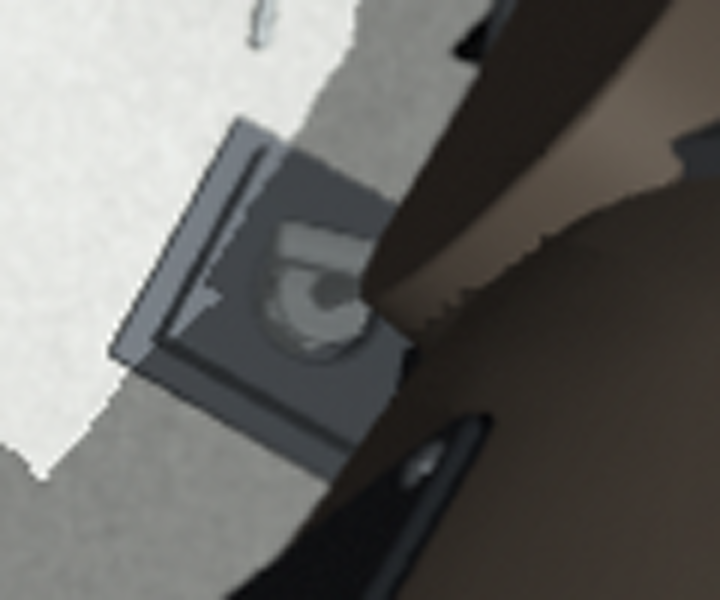

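```bash
python3 -c "
from h import *
to(493,-324.7,93,-11.7);print(env.state()['joints'])"
```

```text
t 2.17 pos [ 493.1 -324.5  185.1] rot [179.99   0.   -11.69] F [-0.9  0.3 -0.7] M [-0.02 -0.05  0.01] q6 -28.1 open 0.999
  shift [-0.1  0.2 92.1] turn 0.0
[-6.93831551e-01  4.72751771e-01  1.68088692e+00 -2.94559156e-04
  9.87861298e-01 -4.89637068e-01]
```

The scene crop shows the gripper straddling the bar, jaws across it, at (245,125). I'll go down.

```bash
python3 -m pendant '[[0,0,30,0],[0,0,60,0],[0,0,80,0],[0,0,90,0],[0,0.2,92,0],[0,0.2,92,0]]' 0;  python3 -c "
from h import *
to(493,-324.7,93,-11.7)
p=vision.read_camera('scene');crop(p,245,140,60,70,5,'b_s.png')
"
```

```text
t: 2.92
eef_pos: [493.1, -325.3, 93.7]
tcp_rot: [3.141, -0.001, -0.205]
ft_force: [-0.2, 0.2, -0.5]
opening: 1.0
t 2.92 pos [ 493.1 -325.3   93.7] rot [ 1.7996e+02 -5.0000e-02 -1.1730e+01] F [-0.2  0.2 -0.5] M [-0.01 -0.13  0.  ] q6 -28.1 open 1.0
  shift [-0.2 -0.5  0.7] turn -0.0
```

View pics/b_s.png

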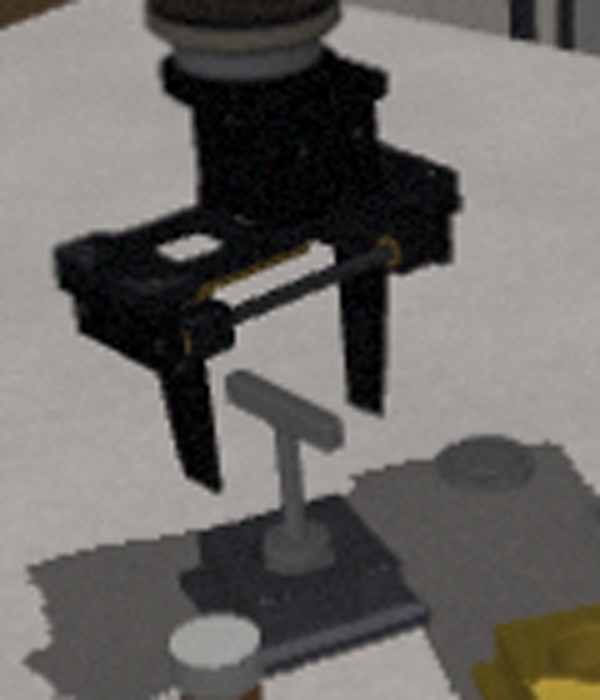

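The fingers are on either side of the bar, centred on the shank. I'll close.

```bash
python3 -m pendant '[[0,0,0.5,0],[0,0,0.5,0],[0,0,0.5,0],[0,0,0.5,0],[0,0,0.5,0],[0,0,0.5,0],[0,0,0.5,0],[0,0,0.5,0]]' 1;  python3 -c "
from h import *
to(493,-324.7,93,-11.7)
p=vision.read_camera('scene');crop(p,245,140,60,70,5,'c_s.png')
"
```

```text
t: 3.98
eef_pos: [493.2, -325.2, 93.3]
tcp_rot: [3.141, -0.001, -0.205]
ft_force: [-0.5, -0.4, -0.2]
opening: 0.213
t 3.98 pos [ 493.2 -325.2   93.3] rot [ 1.7995e+02 -6.0000e-02 -1.1720e+01] F [-0.5 -0.4 -0.2] M [ 0.   -0.06 -0.03] q6 -28.1 open 0.213
  shift [-0.3 -0.4  0.3] turn -0.0
```

View pics/c_s.png

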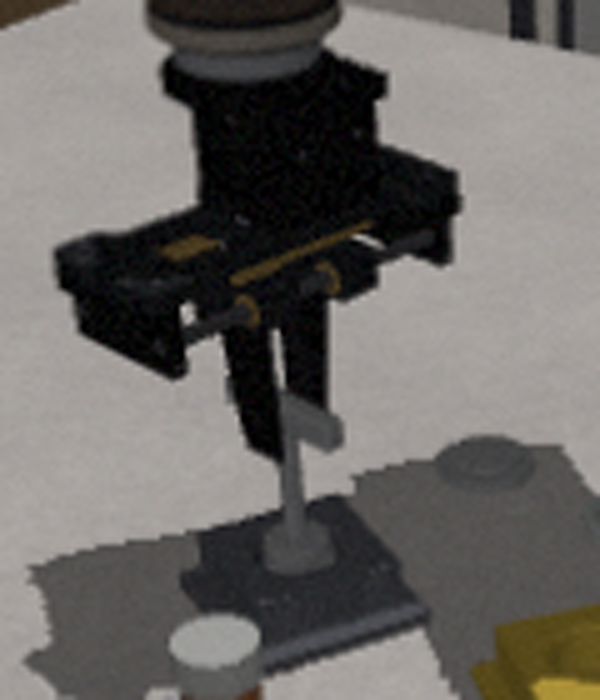

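```bash
python3 -m pendant '[[0,0,0,0],[0,0,0,0],[0,0,0,0],[0,0,0,0],[0,0,0,0],[0,0,0,0]]' 1;  python3 -c "
from h import *
to(493,-324.7,93,-11.7)"
```

```text
t: 4.78
eef_pos: [493.2, -325.2, 93.3]
tcp_rot: [3.141, -0.001, -0.204]
ft_force: [0.2, -0.2, -1.9]
opening: 0.126
t 4.78 pos [ 493.2 -325.2   93.3] rot [ 1.7995e+02 -5.0000e-02 -1.1720e+01] F [ 0.2 -0.2 -1.9] M [-0.01 -0.15 -0.01] q6 -28.1 open 0.126
  shift [-0.3 -0.4  0.3] turn -0.0
```

Gripped at 12 mm. I'll lift slowly.

```bash
python3 -m pendant '[[0,0,-5,0],[0,0,-15,0],[0,0,-30,0],[0,0,-60,0],[0,0,-100,0],[0,0,-140,0],[0,0,-157,0],[0,0,-157,0]]';  python3 -c "
from h import *
to(493,-324.7,93,-11.7)
p=vision.read_camera('scene');uv=proj(p,[[493.2,-325.2,169]])[0].astype(int);print(uv);crop(p,uv[0],uv[1]-10,45,50,7,'d_s.png')
p=vision.read_camera('top');uv=proj(p,[[493.2,-325.2,169]])[0].astype(int);print(uv);crop(p,uv[0],uv[1],45,40,7,'d_t.png')
"
```

```text
t: 5.78
eef_pos: [493.3, -325.2, 252.3]
tcp_rot: [3.139, -0.004, -0.204]
ft_force: [-0.0, 0.4, -4.2]
opening: 0.122
t 5.78 pos [ 493.3 -325.2  252.3] rot [179.87  -0.22 -11.71] F [-0.   0.4 -4.2] M [-0.03 -0.07  0.02] q6 -28.1 open 0.122
  shift [ -1.   -0.8 159.3] turn -0.0
[239 130]
[459 224]
```

View pics/d_s.png

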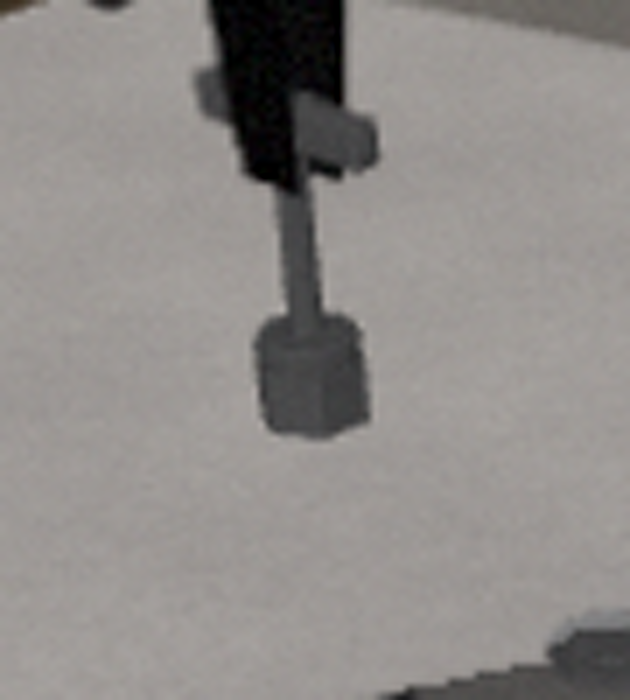

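View pics/d_t.png

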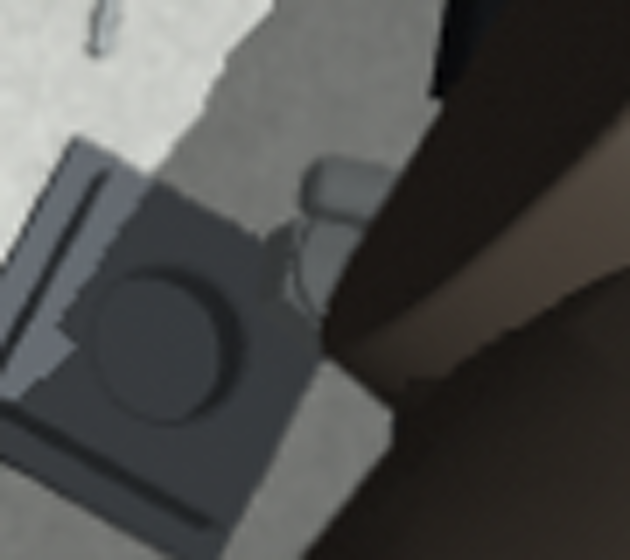

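```bash
python3 -c "
from h import *
p=vision.read_camera('scene')
c=np.array([493.3,-325.2,171.0])
o=np.array([239-45,130-10-50])
print('centre',(proj(p,c)[0]-o+.5)*7-.5)
for a in (18.3,33.3,48.3):
  th=np.radians(a+60*np.arange(6)); V=c+18.7*np.c_[np.cos(th),np.sin(th),0*th]
  print(a,np.round((proj(p,V)-o+.5)*7-.5).tolist()); 
print('toprim',np.round((proj(p,V+[0,0,22])-o+.5)*7-.5).tolist())
"
```

```text
centre [322.84407795 420.87117733]
18.3 [[303.0, 446.0], [361.0, 438.0], [380.0, 413.0], [342.0, 397.0], [286.0, 404.0], [265.0, 428.0]]
33.3 [[318.0, 446.0], [371.0, 433.0], [375.0, 408.0], [328.0, 396.0], [276.0, 409.0], [270.0, 434.0]]
48.3 [[333.0, 445.0], [378.0, 426.0], [367.0, 403.0], [313.0, 397.0], [268.0, 415.0], [278.0, 440.0]]
toprim [[327.0, 382.0], [372.0, 364.0], [361.0, 341.0], [307.0, 336.0], [261.0, 353.0], [271.0, 377.0]]
```

```bash
python3 -c "
from h import *
P=np.mean([vision.read_camera('scene')['pixels'].astype(float) for _ in range(4)],0)
a=P[95:140,222:256]; a=np.clip((a-40)*2.6,0,255).astype(np.uint8)
cv2.imwrite('pics/e.png',cv2.resize(a[:,:,::-1],None,fx=16,fy=16,interpolation=cv2.INTER_CUBIC)[:600])
to(493,-324.7,93,-11.7)
"
```

```text
t 6.12 pos [ 492.9 -324.9  249.6] rot [ 1.7999e+02  1.0000e-02 -1.1720e+01] F [ 0.5 -0.5 -2.9] M [-0.04 -0.05  0.  ] q6 -28.1 open 0.124
  shift [ 1.000e-01 -2.000e-01  1.566e+02] turn -0.0
```

View pics/e.png

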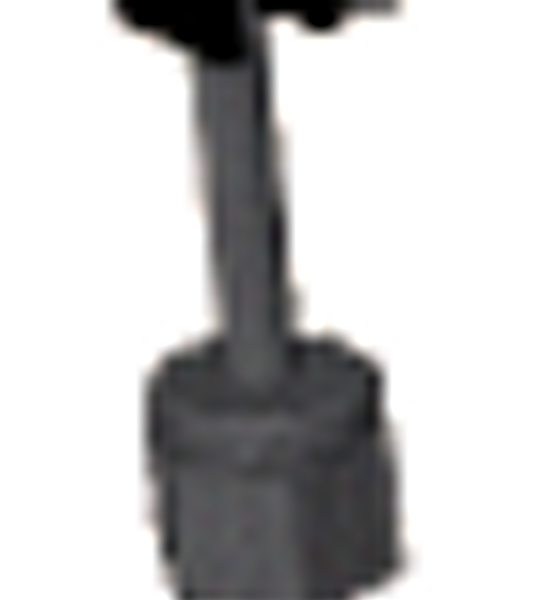

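The key hangs upright. Its outer hexagon has corners at 48° mod 60, i.e. the bar direction + 30°: the edge shows at crop (300,500), with the left front corner at (180,500). The nut's corners are at about 24°, so tool yaw 84° should fit. I'll carry it over.

```bash
python3 -c "
from h import *
to(519.8,128.3,255,84)"
```

```text
t 6.12 pos [ 492.9 -324.9  249.6] rot [ 1.7999e+02  1.0000e-02 -1.1720e+01] F [ 0.5 -0.5 -2.9] M [-0.04 -0.05  0.  ] q6 -28.1 open 0.124
  shift [ -65.7 -449.2   -5.5] turn -95.7
```

```bash
python3 -m pendant '[[-3,-20,-2,-4],[-9,-60,-4,-12],[-16,-110,-5,-22],[-24,-165,-5.5,-32],[-32,-220,-5.5,-42],[-40,-275,-5.5,-52],[-48,-330,-5.5,-62],[-55,-375,-5.5,-72]]'; python3 -c "
from h import *
to(519.8,128.3,255,84)"
```

```text
t: 7.12
eef_pos: [515.1, 55.5, 254.8]
tcp_rot: [-3.141, 0.0, 1.059]
ft_force: [0.2, -0.7, -3.0]
opening: 0.119
t 7.12 pos [515.1  55.5 254.8] rot [-1.7997e+02  2.0000e-02  6.0650e+01] F [ 0.2 -0.7 -3. ] M [ 0.08 -0.19  0.07] q6 -61.8 open 0.119
  shift [ 65.8 -31.5  -0.2] turn -23.3
```

```bash
python3 -m pendant '[[25,-12,0,-9],[48,-23,0,-18],[62,-29.5,0,-23.3],[65.8,-31.5,-0.2,-23.3],[65.8,-31.5,-0.2,-23.3]]'; python3 -c "
from h import *
to(519.8,128.3,255,84)
P=[vision.read_camera('scene') for _ in range(3)]; p=P[-1]; m=np.mean([q['pixels'].astype(float) for q in P],0)
s=env.state(); 
a=np.clip(m[155:235,395:460]*1.3,0,255).astype(np.uint8)
cv2.imwrite('pics/f_s.png',cv2.resize(a[:,:,::-1],None,fx=7.4,fy=7.4,interpolation=cv2.INTER_CUBIC))
P=[vision.read_camera('top') for _ in range(3)]; p=P[-1]; m=np.mean([q['pixels'].astype(float) for q in P],0)
a=np.clip(m[160:250,140:250]*1.3,0,255).astype(np.uint8)
cv2.imwrite('pics/f_t.png',cv2.resize(a[:,:,::-1],None,fx=6,fy=6,interpolation=cv2.INTER_CUBIC))
to(519.8,128.3,255,84)
"
```

```text
t: 7.75
eef_pos: [519.8, 128.1, 254.8]
tcp_rot: [-3.141, 0.0, 1.463]
ft_force: [-0.1, 0.0, -2.9]
opening: 0.124
t 7.75 pos [519.8 128.1 254.8] rot [-1.7995e+02  2.0000e-02  8.3840e+01] F [-0.1  0.  -2.9] M [ 0.11 -0.15  0.05] q6 -77.1 open 0.124
  shift [ 0.2  0.  -0.2] turn -0.2
t 8.05 pos [519.9 127.8 255. ] rot [-1.7997e+02  1.0000e-02  8.3890e+01] F [-0.4  0.8 -3. ] M [ 0.09 -0.15  0.03] q6 -77.1 open 0.126
  shift [ 0.5 -0.1  0. ] turn -0.1
```

View pics/f_s.png

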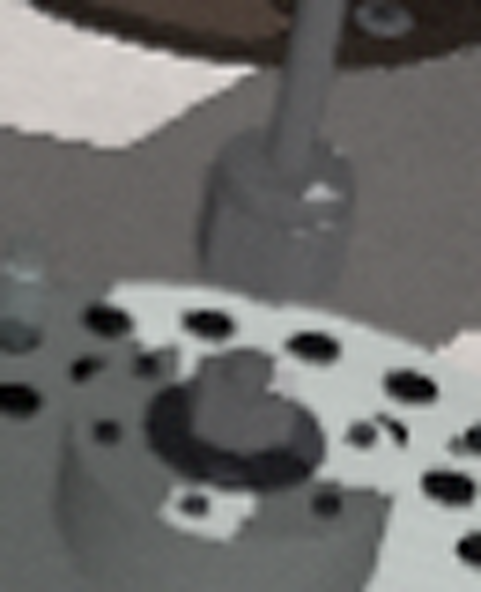

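View pics/f_t.png

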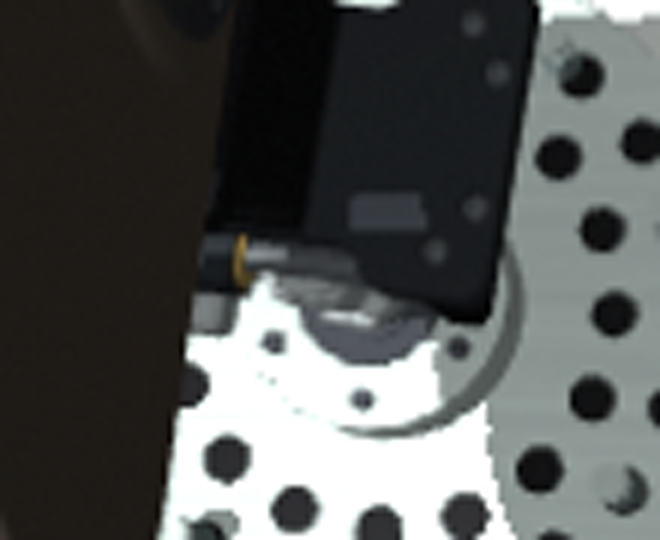

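```bash
cat > ov.py <<'E'
from h import *
def hexa(c,r,a): th=np.radians(a+60*np.arange(6)); return np.array(c)+r*np.c_[np.cos(th),np.sin(th),0*th]
def circ(c,r): th=np.linspace(0,2*np.pi,60); return np.array(c)+r*np.c_[np.cos(th),np.sin(th),0*th]
def overlay(name,box,f,nut=(519.8,128.3),nutang=24.,key=True,n=2,gain=1.4,dz=81.3,dxy=(0,0),cam='scene'):
    P=[vision.read_camera(cam) for _ in range(n)]; p=P[-1]; s=env.state(); m=np.mean([q['pixels'].astype(float) for q in P],0)
    u0,v0,u1,v1=box; a=np.clip(m[v0:v1,u0:u1]*gain,0,255).astype(np.uint8)[:,:,::-1]
    a=cv2.resize(np.ascontiguousarray(a),None,fx=f,fy=f,interpolation=cv2.INTER_CUBIC); b=a.copy()
    def dr(V,c): cv2.polylines(b,[np.round((proj(p,V)-[u0,v0]+.5)*f-.5).astype(int)],True,c,1,cv2.LINE_AA)
    x,y=nut
    dr(circ([x,y,123],23),(0,0,255)); dr(hexa([x,y,139],13.86,nutang),(0,255,0)); dr(circ([x,y,145],6),(255,255,0))
    if key:
        R=Ro.from_euler("xyz",s["tcp_rot"]).as_matrix(); k=s["eef_pos"]-R[:,2]*-dz; k=k+np.r_[dxy,0]; 
        ka=np.degrees(s["tcp_rot"][2])
        print("key end",np.round(k,1),"vert ang",round((ka+120)%60,1))
        for z in (0,22): dr(hexa(k+[0,0,z],18.7,ka),(0,165,255))
        dr(circ(k+[0,0,60],5.5),(255,0,255));dr(circ(k+[0,0,35],5.5),(255,0,255))
    cv2.imwrite("pics/"+name,np.hstack([a,b]))
E
python3 -c "
from ov import *
overlay('g.png',(400,150,455,225),7)"
```

```text
key end [519.8 128.  173.7] vert ang 23.9
```

View pics/g.png

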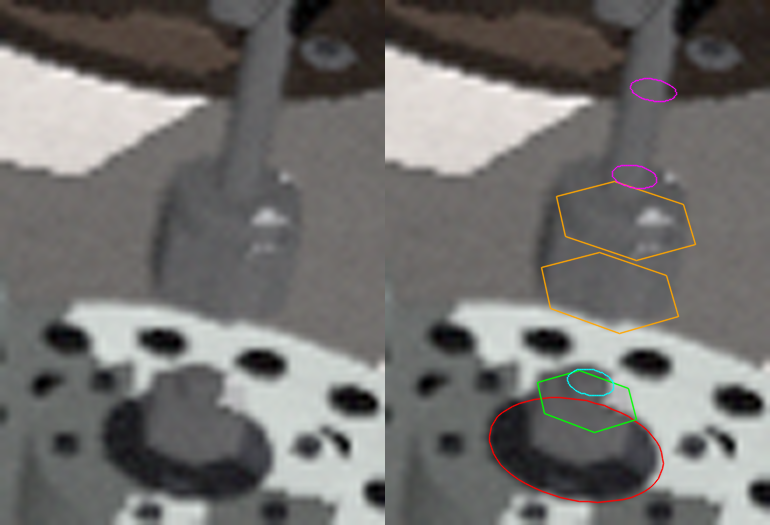

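```bash
cat > wf.py <<'E'
from h import *
import pickle
P=pickle.load(open("P.pkl","rb"))
def edge_pts(p,c,r,z,thr_side,span=6):
    g=cv2.GaussianBlur(cv2.cvtColor(p["pixels"],cv2.COLOR_RGB2GRAY),(0,0),0.6).astype(np.float32)
    out=[]
    for a in np.linspace(0,2*np.pi,72,endpoint=False):
        rr=np.arange(r-span,r+span,0.25); X=np.c_[c[0]+rr*np.cos(a),c[1]+rr*np.sin(a),np.full(len(rr),z)]
        uv=proj(p,X).astype(np.float32); v=cv2.remap(g,uv[:,0].reshape(1,-1),uv[:,1].reshape(1,-1),cv2.INTER_CUBIC)[0]
        d=np.gradient(v); i=np.argmax(d*thr_side)
        if d[i]*thr_side>2.5 and 1<i<len(rr)-2: out.append((a,rr[i],d[i]))
    return np.array(out)
for n in ("top","scene"):
    p=P[n]; c=np.array([519.8,128.3])
    for it in range(4):
        e=edge_pts(p,c,23,123,1)
        f=lambda q: (np.hypot(c[0]+e[:,1]*np.cos(e[:,0])-q[0],c[1]+e[:,1]*np.sin(e[:,0])-q[1])-q[2])
        s=least_squares(f,[*c,23],loss="soft_l1",f_scale=.5); c=s.x[:2]
    print(n,np.round(s.x,2),len(e),np.round(np.median(np.abs(s.fun)),2), "px",proj(p,[[c[0],c[1],123]]))
E
python3 wf.py
```

```text
top [519.57 128.54  22.83] 72 0.29 px [[201.26467883 208.16295204]]
scene [519.37 126.98  23.53] 60 0.47 px [[426.17643909 213.25288646]]
```

```bash
python3 -m pendant '[[0,0,8,0],[0.2,0,16,0],[0.3,0,22,0],[0.3,0,23,0],[0.3,0,23,0]]'; python3 -c "
from ov import *
overlay('i.png',(395,150,455,230),6.5,nut=(519.4,127.0))
to(519.5,127.8,220,84)
overlay('i_t.png',(170,170,240,240),5.5,nut=(519.57,128.54),cam='top')
"
```

```text
t: 8.78
eef_pos: [519.9, 128.3, 232.0]
tcp_rot: [-3.141, 0.0, 1.465]
ft_force: [0.5, -0.1, -3.2]
opening: 0.125
key end [520.  128.3 151. ] vert ang 23.9
t 8.88 pos [520.  128.3 232.3] rot [-180.      0.     83.91] F [-0.1 -0.6 -3. ] M [ 0.08 -0.12  0.01] q6 -77.1 open 0.124
  shift [-0.6 -0.5 12.3] turn -0.1
key end [520.  128.3 151. ] vert ang 23.9
```

View pics/i.png

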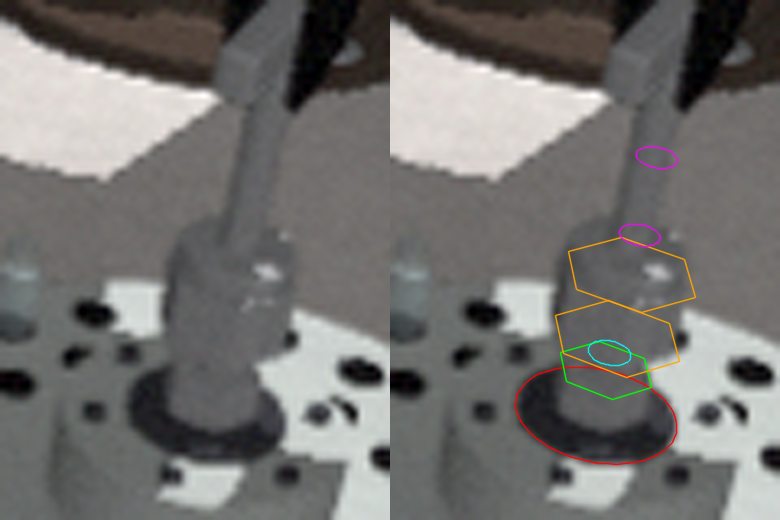

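View pics/i_t.png

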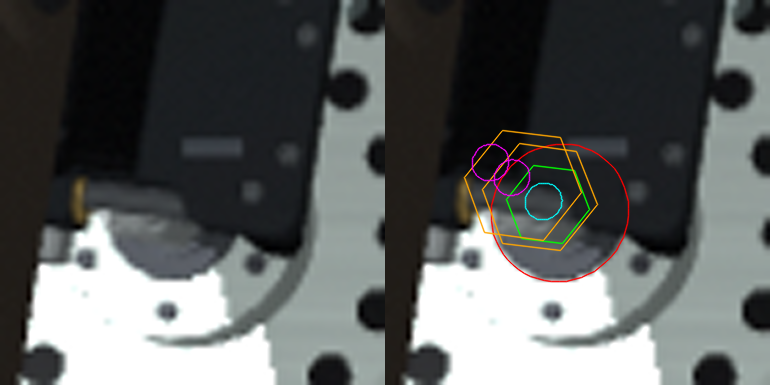

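```bash
python3 -c "
from ov import *
overlay('j_t.png',(184,192,216,226),12,nut=(519.57,128.54),cam='top',gain=1.0,n=4)
"
```

```text
key end [519.9 128.3 150.8] vert ang 23.9
```

View pics/j_t.png

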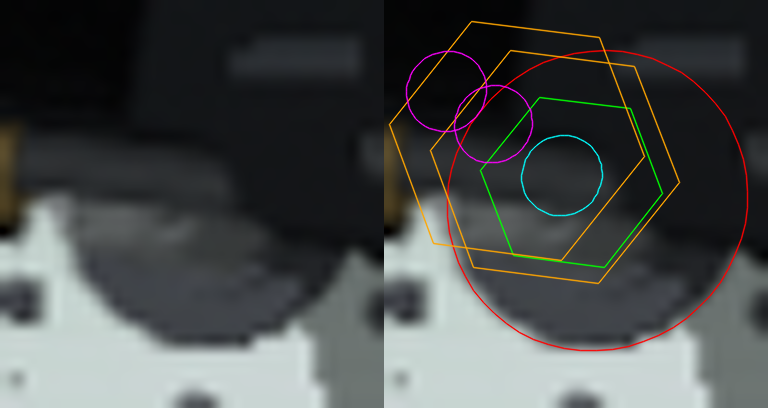

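```bash
python3 -m pendant '[[0,0.4,5,0],[0,0.7,9,0],[0,0.7,10.5,0],[0,0.7,10.5,0]]'; python3 -c "
from h import *
to(520.6,128.4,220,84)"
```

```text
t: 9.68
eef_pos: [520.6, 128.2, 221.4]
tcp_rot: [-3.141, 0.0, 1.465]
ft_force: [0.6, -0.2, -3.3]
opening: 0.124
t 9.68 pos [520.6 128.2 221.4] rot [-1.7996e+02  1.0000e-02  8.3910e+01] F [ 0.6 -0.2 -3.3] M [ 0.13 -0.16  0.03] q6 -77.1 open 0.124
  shift [0.2 0.  1.4] turn -0.1
```

```bash
python3 -m pendant '[[0,0,0.6,0],[0,0,0.9,0]]'; python3 -m pendant '[[0.1,0,0.5,0],[0.1,0,0.8,0]]';python3 -m pendant '[[0,0,0.5,0],[0,0,0.8,0]]'
```

```text
t: 9.93
eef_pos: [520.6, 128.2, 220.6]
tcp_rot: [-3.141, 0.0, 1.464]
ft_force: [0.4, -0.2, -3.4]
opening: 0.125
t: 10.18
eef_pos: [520.8, 128.3, 220.2]
tcp_rot: [3.141, -0.0, 1.465]
ft_force: [-1.6, 0.3, 2.5]
opening: 0.128
t: 10.42
eef_pos: [521.0, 128.3, 219.9]
tcp_rot: [3.141, -0.0, 1.465]
ft_force: [-1.2, -0.4, 7.4]
opening: 0.123
```

```bash
python3 -m pendant '[[0,0,-0.3,0],[0,0,-0.3,0]]'; python3 -c "
from h import *
to(520.6,128.4,220.1,84)"
```

```text
t: 10.68
eef_pos: [520.9, 128.3, 220.2]
tcp_rot: [3.141, -0.0, 1.465]
ft_force: [-0.7, -0.5, 1.9]
opening: 0.122
t 10.68 pos [520.9 128.3 220.2] rot [ 1.7995e+02 -1.0000e-02  8.3910e+01] F [-0.7 -0.5  1.9] M [ 0.04  0.23 -0.01] q6 -77.1 open 0.122
  shift [ 0.1 -0.3  0.1] turn -0.1
```

Contact is at TCP z=220.3, exactly where the nut top should be. Now I'll turn lightly to feel for the drop.

```bash
python3 -m pendant '[[0,0,0.2,1.5],[0,0,0.2,3],[0,0,0.2,3]]'; python3 -m pendant '[[0,0,0,1.5],[0,0,0,3],[0,0,0,3]]'; python3 -m pendant '[[0,0,0,-3],[0,0,0,-6],[0,0,0,-8]]'; python3 -m pendant '[[0,0,0,-2],[0,0,0,-4],[0,0,0,-4]]'
```

```text
t: 11.05
eef_pos: [520.9, 128.3, 220.0]
tcp_rot: [3.141, -0.0, 1.412]
ft_force: [-1.1, -1.0, 3.6]
opening: 0.122
t: 11.42
eef_pos: [520.9, 128.2, 220.0]
tcp_rot: [3.141, -0.0, 1.359]
ft_force: [-1.2, -1.7, 3.7]
opening: 0.122
t: 11.8
eef_pos: [521.1, 128.5, 220.1]
tcp_rot: [3.14, -0.001, 1.5]
ft_force: [-0.5, 1.3, 3.0]
opening: 0.12
t: 12.18
eef_pos: [521.2, 128.6, 220.1]
tcp_rot: [3.14, -0.001, 1.57]
ft_force: [-0.2, 0.9, 3.8]
opening: 0.126
```

```bash
python3 -m pendant '[[0,0,0,3],[-0.3,-0.3,0,6],[-0.7,-0.9,0,6],[-0.7,-0.9,0,6]]'; python3 -m pendant '[[0,-0.4,0.1,0],[0,-0.8,0.1,0],[0,-0.8,0.1,0]]'; python3 -m pendant '[[0,-0.4,0,0],[0,-0.8,0,0],[0,-0.8,0,0]]'
```

```text
t: 12.68
eef_pos: [520.6, 127.9, 220.2]
tcp_rot: [3.139, -0.001, 1.466]
ft_force: [2.0, 1.0, 2.5]
opening: 0.124
t: 13.05
eef_pos: [520.1, 128.0, 220.2]
tcp_rot: [3.138, -0.001, 1.466]
ft_force: [4.3, 0.6, 2.9]
opening: 0.125
t: 13.42
eef_pos: [519.2, 128.0, 220.2]
tcp_rot: [3.138, -0.001, 1.466]
ft_force: [2.2, -0.4, 2.2]
opening: 0.124
```

```bash
cat > nf.py <<'E'
from ov import *
import pickle
P=pickle.load(open("P.pkl","rb"))
# maximise gradient along projected hexagon outline of top face (bright inside), params x,y,ang
for n in ("top","scene"):
    p=P[n]; g=cv2.GaussianBlur(cv2.cvtColor(p["pixels"],cv2.COLOR_RGB2GRAY),(0,0),0.5).astype(np.float32)
    def samp(V): uv=proj(p,V).astype(np.float32); return cv2.remap(g,uv[:,0].reshape(1,-1),uv[:,1].reshape(1,-1),cv2.INTER_CUBIC)[0]
    def score(x,y,a):
        s=0
        def outline(r):
            h=hexa([x,y,139],r,a); h2=np.roll(h,-1,0); t=np.linspace(0.05,.95,12)[:,None]
            return np.vstack([A+(B-A)*t for A,B in zip(h,h2)])
        return (samp(outline(13.86-0.9))-samp(outline(13.86+0.9))).mean()
    best=max(((score(x,y,a),x,y,a) for x in np.arange(517,523,.25) for y in np.arange(125,131.1,.25) for a in np.arange(0,60,1)))
    print(n,best)
    for a in range(14,36,2): print(a,round(max(score(best[1]+dx,best[2]+dy,a) for dx in np.arange(-1,1.1,.25) for dy in np.arange(-1,1.1,.25)),2),end="; ")
    print()
E
python3 nf.py
```

```text
top (np.float32(44.010525), np.float64(520.0), np.float64(129.0), np.int64(24))
14 42.57; 16 43.19; 18 43.56; 20 43.97; 22 43.98; 24 44.01; 26 43.81; 28 43.42; 30 42.97; 32 42.43; 34 41.74; 
scene (np.float32(5.920673), np.float64(517.5), np.float64(128.25), np.int64(5))
14 5.77; 16 5.71; 18 5.62; 20 5.65; 22 5.47; 24 5.31; 26 5.19; 28 5.08; 30 4.93; 32 4.89; 34 4.75;
```

```bash
python3 -c "
from ov import *
import pickle
p=pickle.load(open('P.pkl','rb'))['scene']
o=np.array([185,70])
for nm,c,ya in (('a',(493.1,-324.5,185.1),-11.7),('b',(493.1,-325.3,93.7),-11.7)):
  im=cv2.imread(f'pics/{nm}_s.png'); 
  im=cv2.resize(im,None,fx=1,fy=1)
  a=np.radians(ya); X=np.array([np.cos(a),np.sin(a),0]); Y=np.array([np.sin(a),-np.cos(a),0])
  for s in (1,-1):
    for z in (0,30):
      V=[np.array(c)+s*w*X+h*Y+[0,0,z] for w,h in ((47.5,-10),(47.5,10),(59.5,10),(59.5,-10))]
      q=np.round((proj(p,V)-o+.5)*5-.5).astype(int); cv2.polylines(im,[q],True,(0,255,0) if z==0 else (0,255,255),1)
  cv2.imwrite(f'pics/fing_{nm}.png',im)
"
python3 -c "
import cv2,numpy as np
a=cv2.imread('pics/fing_a.png')[150:450];b=cv2.imread('pics/fing_b.png')[300:600,:]
cv2.imwrite('pics/fing.png',cv2.resize(np.vstack([a,b]),None,fx=1,fy=1))"
```

```text
(no output)
```

View pics/fing.png

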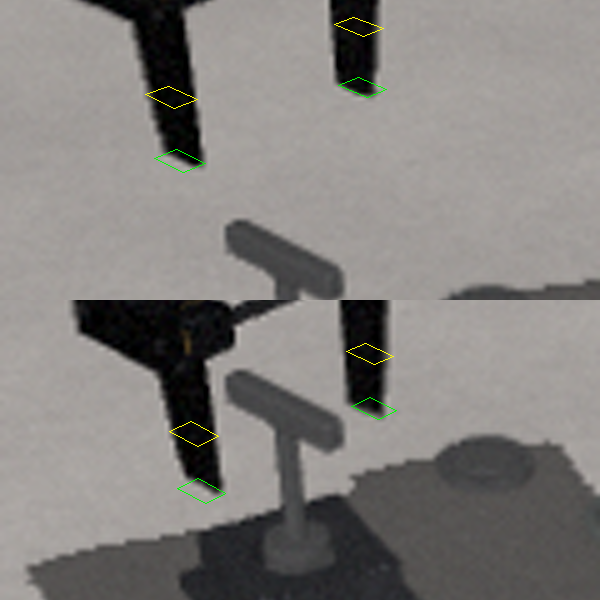

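```bash
cat > sh.py <<'E'
from ov import *
def shank(p,g,s,heights,dz=81.3,half=5.5):
    # edge positions along u of shank at heights above key end
    R=Ro.from_euler("xyz",s["tcp_rot"]).as_matrix(); k=s["eef_pos"]+R[:,2]*dz
    for h in heights:
        c=proj(p,k+[0,0,h])[0]; a=proj(p,k+[0,0,h+5])[0]; t=(a-c)/np.linalg.norm(a-c); n=np.array([-t[1],t[0]]); n*=np.sign(n[0])
        w=np.arange(-8,8.01,.1); prof=np.mean([cv2.remap(g,(c[0]+w*n[0]+t[0]*e).astype(np.float32).reshape(1,-1),(c[1]+w*n[1]+t[1]*e).astype(np.float32).reshape(1,-1),cv2.INTER_CUBIC)[0] for e in (-1,-.5,0,.5,1)],0)
        print(h,np.round(c,1),"prof",np.round(prof[::5]).astype(int).tolist())
if __name__=="__main__":
    P=[vision.read_camera('scene') for _ in range(4)]; g=np.mean([q['pixels'].astype(float) for q in P],0).mean(2).astype(np.float32)
    s=env.state(); np.save("g_now.npy",g)
    shank(P[-1],g,s,(36,44,52,60))
    to(520,128,220,84)
    overlay('k.png',(395,150,455,230),6.5,nut=(519.4,127.0),n=4)
E
python3 sh.py
```

```text
36 [431.8 190.6] prof [70, 69, 68, 66, 65, 64, 62, 59, 58, 59, 63, 67, 71, 73, 73, 74, 74, 72, 70, 67, 64, 63, 65, 66, 65, 67, 71, 74, 75, 77, 79, 81, 82]
44 [432.6 186.9] prof [79, 79, 79, 79, 80, 78, 72, 64, 60, 60, 64, 68, 71, 73, 74, 75, 74, 73, 71, 71, 73, 76, 79, 81, 81, 81, 81, 81, 81, 81, 81, 82, 81]
52 [433.4 183.2] prof [79, 79, 79, 79, 80, 78, 72, 65, 60, 59, 63, 67, 70, 72, 73, 74, 73, 72, 71, 71, 74, 77, 79, 80, 80, 80, 80, 80, 81, 80, 80, 80, 80]
60 [434.2 179.4] prof [78, 79, 79, 80, 81, 81, 75, 67, 61, 60, 63, 67, 71, 72, 74, 74, 74, 73, 72, 70, 72, 76, 79, 81, 82, 81, 81, 81, 81, 81, 81, 82, 82]
t 13.62 pos [519.3 128.1 220.2] rot [ 1.7981e+02 -6.0000e-02  8.4000e+01] F [3.1 0.8 1.7] M [ 0.08 -0.87 -0.03] q6 -77.3 open 0.123
  shift [0.  0.7 0.2] turn 0.0
key end [519.6 128.1 138.9] vert ang 24.0
```

View pics/k.png

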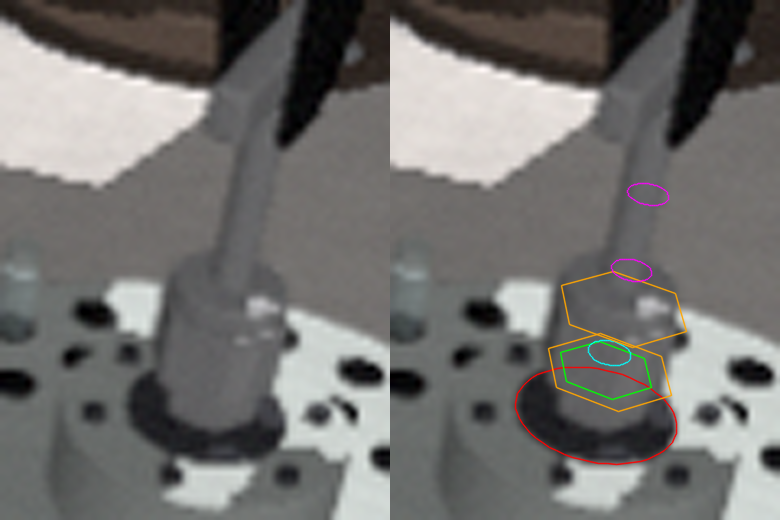

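Both views agree that the key axis sits about 1.5 mm to −y of the nut axis. I'll lift off, shift and feel again.

```bash
python3 -m pendant '[[0,0,-1.2,0],[0.8,0.2,-1.2,0],[1.6,0.4,-1.2,0.5],[1.6,0.4,-1.2,0.5]]'; python3 -c "
from h import *
to(519.7,129.7,220.2,83.5)"; python3 -m pendant '[[0,0,0.7,0],[0,0,1.1,0],[0,0,1.1,0]]';python3 -m pendant '[[0,0,0.3,0],[0,0,0.5,0]]'; python3 -c "
from h import *
to(519.7,129.7,220.2,83.5)"
```

```text
t: 14.32
eef_pos: [519.6, 129.7, 221.2]
tcp_rot: [3.139, -0.001, 1.457]
ft_force: [-0.7, 0.7, -3.7]
opening: 0.123
t 14.32 pos [519.6 129.7 221.2] rot [ 1.7985e+02 -6.0000e-02  8.3490e+01] F [-0.7  0.7 -3.7] M [ 0.12 -0.15 -0.08] q6 -76.6 open 0.123
  shift [0.  0.1 1. ] turn -0.0
t: 14.7
eef_pos: [519.6, 129.7, 220.2]
tcp_rot: [3.139, -0.001, 1.457]
ft_force: [-0.1, 0.3, -0.0]
opening: 0.124
t: 14.95
eef_pos: [519.8, 129.7, 220.0]
tcp_rot: [3.138, -0.001, 1.457]
ft_force: [-0.4, -0.4, 3.1]
opening: 0.125
t 14.95 pos [519.8 129.7 220. ] rot [ 1.7981e+02 -7.0000e-02  8.3490e+01] F [-0.4 -0.4  3.1] M [0.1  0.14 0.04] q6 -76.6 open 0.125
  shift [ 0.  -0.1 -0.2] turn -0.0
```

```bash
python3 -m pendant '[[0,0,0,2],[0,0,0,4],[0,0,0,4]]'; python3 -m pendant '[[0,0,0,-2],[0,0,0,-4],[0,0,0,-6],[0,0,0,-8],[0,0,0,-8]]'; python3 -m pendant '[[0,0,0,2],[0,0,0,4],[0,-0.5,0,4]]'; python3 -m pendant '[[0.3,0,0,0],[0.6,0,0,0],[0.6,0,0,0]]'
```

```text
t: 15.32
eef_pos: [519.9, 129.6, 220.1]
tcp_rot: [3.138, -0.001, 1.387]
ft_force: [-0.1, -0.3, 2.4]
opening: 0.123
t: 15.95
eef_pos: [519.8, 129.7, 220.1]
tcp_rot: [3.138, -0.001, 1.527]
ft_force: [-0.7, 1.2, 2.4]
opening: 0.124
t: 16.32
eef_pos: [519.6, 129.6, 220.1]
tcp_rot: [3.138, -0.001, 1.456]
ft_force: [1.2, -0.9, 2.4]
opening: 0.126
t: 16.7
eef_pos: [519.7, 130.1, 220.1]
tcp_rot: [3.137, -0.001, 1.456]
ft_force: [0.7, -2.2, 0.2]
opening: 0.127
```

```bash
python3 -m pendant '[[0,0.4,0.2,0],[0,0.8,0.2,0],[0,1.2,0.2,0]]'; python3 -m pendant '[[-0.4,0,0,0],[-0.8,0,0,0],[-0.8,-0.4,0,0],[-0.8,-0.8,0,0]]'; python3 -m pendant '[[0,-0.4,0,0],[0,-0.8,0,0],[0,-1.2,0,0],[0,-1.6,0,0]]'; python3 -m pendant '[[0.4,0,0,0],[0.8,0,0,0],[1.2,0,0,0],[1.2,0,0,0]]'
```

```text
t: 17.08
eef_pos: [520.6, 129.9, 219.9]
tcp_rot: [3.138, -0.001, 1.456]
ft_force: [-2.0, -1.1, 3.9]
opening: 0.125
t: 17.58
eef_pos: [519.9, 129.3, 220.0]
tcp_rot: [3.138, -0.001, 1.456]
ft_force: [-0.2, 1.1, 3.4]
opening: 0.126
t: 18.08
eef_pos: [518.8, 129.5, 220.2]
tcp_rot: [3.136, -0.001, 1.456]
ft_force: [3.6, -0.5, 2.9]
opening: 0.124
t: 18.58
eef_pos: [518.8, 130.6, 220.1]
tcp_rot: [3.137, -0.001, 1.456]
ft_force: [3.1, -2.6, 2.4]
opening: 0.125
```

No drop yet. I'll lift clear and turn to yaw −36°, where the top camera can see past the gripper, to measure the key's offset properly.

```bash
python3 -m pendant '[[0,0,-4,0],[-0.6,0.7,-9,4],[-0.6,0.7,-12,14],[-0.6,0.7,-12,24],[-0.6,0.7,-12,34],[-0.6,0.7,-12,44],[-0.6,0.7,-12,54],[-0.6,0.7,-12,62]]'; python3 -m pendant '[[0,0,0,10],[0,0,0,20],[0,0,0,30],[0,0,0,40],[0,0,0,50],[0,0,0,56],[0,0,0,58],[0,0,0,58]]'; python3 -c "
from ov import *
to(519.7,129.7,232,-36)
overlay('l_t.png',(175,175,235,235),6.5,nut=(519.57,128.54),cam='top',n=3)
overlay('l_s.png',(395,150,455,230),6.5,nut=(519.4,127.0),n=3)
to(519.7,129.7,232,-36)
"
```

```text
t: 19.58
eef_pos: [518.5, 130.1, 231.6]
tcp_rot: [3.141, -0.003, 0.369]
ft_force: [-0.1, -0.2, -2.9]
opening: 0.125
t: 20.58
eef_pos: [518.2, 130.2, 231.3]
tcp_rot: [-3.14, -0.001, -0.642]
ft_force: [-0.5, 0.1, -4.1]
opening: 0.127
t 20.57 pos [518.2 130.2 231.3] rot [-1.7991e+02 -4.0000e-02 -3.6770e+01] F [-0.5  0.1 -4.1] M [ 0.04 -0.04  0.01] q6 43.8 open 0.127
  shift [ 1.5 -0.5 -0.7] turn -0.8
key end [518.6 130.2 150.2] vert ang 23.2
key end [518.7 130.2 150.3] vert ang 23.2
t 20.88 pos [518.5 130.1 231.6] rot [-1.7988e+02 -9.0000e-02 -3.6820e+01] F [-0.7  0.7 -3.8] M [-0.02  0.01  0.03] q6 43.8 open 0.121
  shift [ 1.2 -0.4 -0.4] turn -0.8
```

View pics/l_t.png

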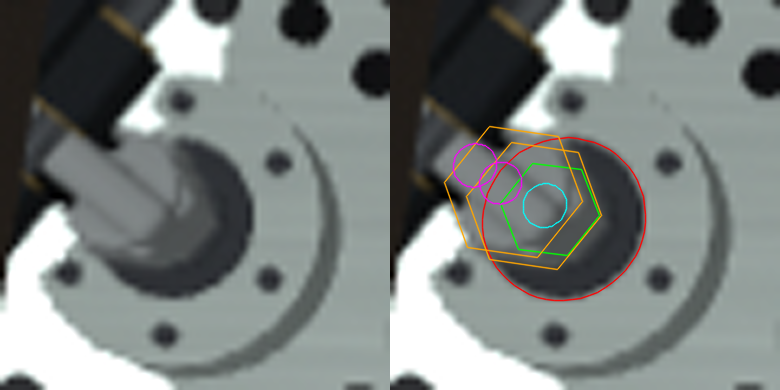

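View pics/l_s.png

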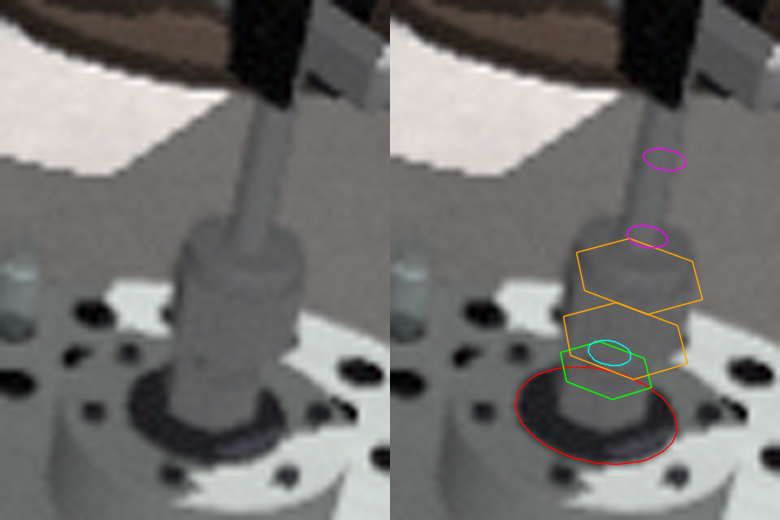

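```bash
python3 -c "
from ov import *
P=[vision.read_camera('top') for _ in range(4)]; m=np.mean([q['pixels'].astype(float) for q in P],0); np.save('top_l.npy',m)
P=[vision.read_camera('scene') for _ in range(4)]; np.save('scene_l.npy',np.mean([q['pixels'].astype(float) for q in P],0))
s=env.state(); print(s['eef_pos'],np.degrees(s['tcp_rot']))
a=np.clip((m[192:222,180:216]-40)*2.0,0,255).astype(np.uint8)[:,:,::-1]
cv2.imwrite('pics/m.png',cv2.resize(np.ascontiguousarray(a),None,fx=20,fy=20,interpolation=cv2.INTER_CUBIC))
"
```

```text
[518.52436124 130.15012123 231.56058794] [-1.79880201e+02 -9.46088513e-02 -3.68464390e+01]
```

View pics/m.png

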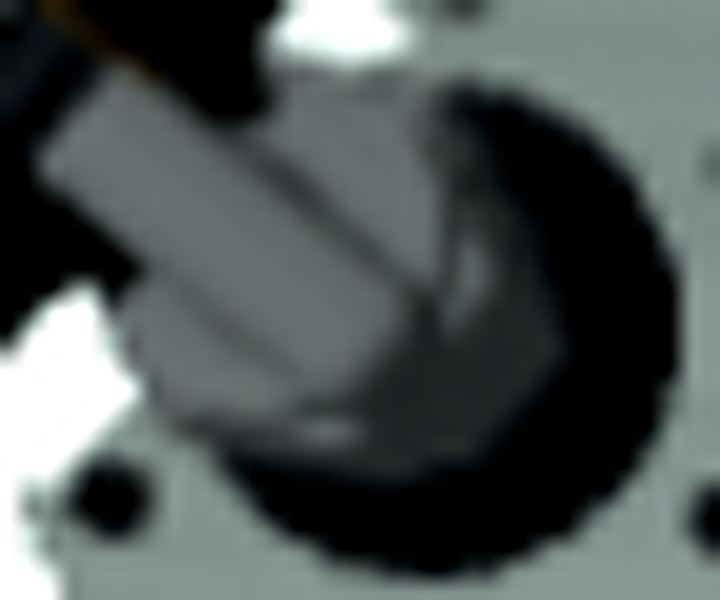

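```bash
cat > kf.py <<'E'
from ov import *
import pickle
PP=pickle.load(open("P.pkl","rb")); p=PP["top"]; m=np.load("top_l.npy")
pos=np.array([518.52,130.15,231.56]); rot=np.radians([-179.88,-.095,-36.846]); R=Ro.from_euler("xyz",rot).as_matrix()
k=pos+R[:,2]*81.3; print(k)
V=hexa(k,18.7,-36.846)
print(np.round((proj(p,V)-[180,192]+.5)*20-.5).tolist())
print('px/mm', (proj(p,[k+[1,0,0],k+[0,1,0],k+[0,0,1]])-proj(p,k))*20)
b=np.clip((m[192:222,180:216]-40)*2.0,0,255).astype(np.uint8)[:,:,::-1]; b=cv2.resize(np.ascontiguousarray(b),None,fx=20,fy=20,interpolation=cv2.INTER_CUBIC)
import sys
dx,dy,da=map(float,sys.argv[1:4])
for z,c in ((0,(0,165,255)),(22,(0,255,255)),(27,(255,0,255))):
    V=hexa(k+[dx,dy,z],18.7,-36.846+da); cv2.polylines(b,[np.round((proj(p,V)-[180,192]+.5)*20-.5).astype(int)],True,c,1)
cv2.polylines(b,[np.round((proj(p,circ([519.57,128.54,123],23))-[180,192]+.5)*20-.5).astype(int)],True,(0,0,255),1)
cv2.imwrite("pics/m_%s.png"%sys.argv[4],b)
E
python3 kf.py 0 0 0 a
```

```text
[518.72998154 130.20542686 150.26029006]
[[479.0, 126.0], [272.0, 97.0], [136.0, 262.0], [206.0, 457.0], [413.0, 487.0], [550.0, 320.0]]
px/mm [[  0.70115654 -11.23311783]
 [-11.22337378  -0.23358673]
 [ -2.79943902  -1.91792207]]
```

View pics/m_a.png

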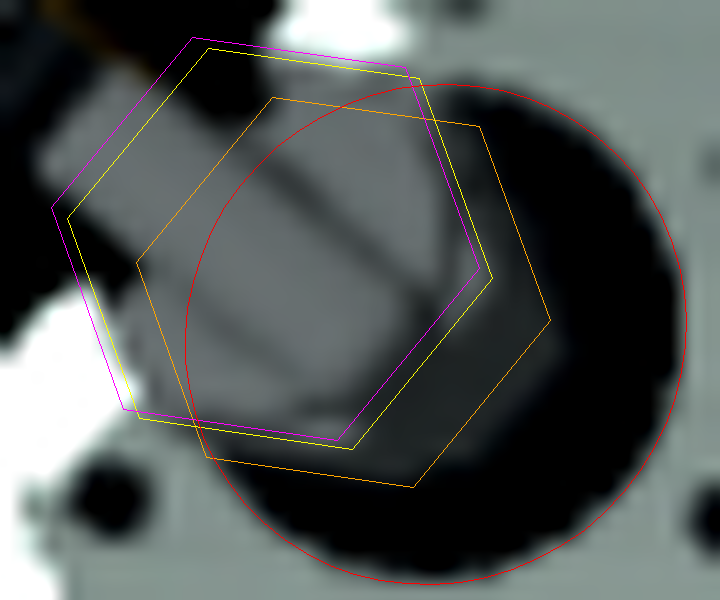

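```bash
python3 -c "
import numpy as np,cv2
m=np.load('top_l.npy')
a=m[198:222,182:216].mean(2); print(np.round(a).astype(int)[6:22:1,4:30])
b=np.clip((a-36)*7,0,255).astype(np.uint8)
cv2.imwrite('pics/n.png',cv2.resize(b,None,fx=23,fy=23,interpolation=cv2.INTER_CUBIC))"
```

```text
[[ 67  87  91  94  94  95  94  93  92  90  86  79  75  86  93  89  71  82
   66  54  48  39  34  36  36  36]
 [ 41  75  86  90  93  95  95  95  93  92  91  88  80  78  83  85  72  87
   73  56  52  41  36  32  36  36]
 [ 68  87  88  85  90  93  94  95  94  94  93  91  89  82  70  70  72  84
   70  57  55  46  38  32  36  37]
 [ 90  93  92  87  85  89  92  94  94  94  94  92  90  85  67  57  76  73
   61  57  57  50  39  33  36  36]
 [ 94  94  93  92  86  83  88  92  94  94  95  93  89  80  64  56  68  62
   58  58  58  55  41  30  35  36]
 [ 92  95  94  93  92  88  84  86  91  94  94  90  83  69  59  55  58  58
   57  57  57  57  44  33  35  36]
 [117  92  95  95  94  93  92  88  86  91  90  84  71  60  56  56  57  57
   57  57  58  49  39  33  35  35]
 [166  92  91  94  95  95  95  93  88  84  82  72  61  57  56  56  57  57
   56  58  52  41  34  34  35  35]
 [129  96  86  85  82  85  88  86  80  70  69  64  58  57  56  57  58  58
   57  52  42  35  33  36  36  36]
 [108 103  88  72  67  68  69  71  76  85  89  80  64  57  57  57  57  57
   52  43  37  33  35  37  37  37]
 [108 107 104  97  79  57  59  62  64  69  70  66  60  58  57  58  59  55
   45  38  34  34  36  36  36  34]
 [ 66  89 109 108  93  58  42  43  45  47  49  54  55  58  55  47  43  42
   37  32  34  35  35  36  36  54]
 [ 38  72 110 110 107  90  55  36  37  37  38  40  41  42  40  37  34  34
   35  35  36  36  36  36  44  96]
 [ 39  74 110 110 110 107  84  44  35  36  36  36  36  36  36  36  35  35
   36  36  36  36  36  63  95 109]
 [ 61  92 110 110 110 110 106  87  52  36  36  35  35  36  36  36  36  36
   36  36  36  33  56  97 109 110]
 [102 106 109 109 109 109 110 107 102  85  52  36  36  35  36  36  36  36
   35  35  59  94 103 110 111 111]]
```

View pics/n.png

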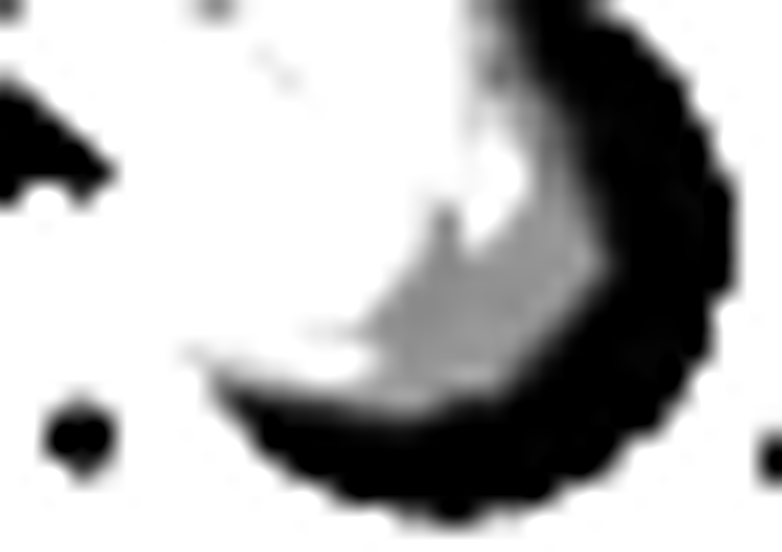

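```bash
cat >> h.py <<'E'
def key(oy=-1.0,nut=(519.6,129.0)):
    s=env.state(); R=Ro.from_euler("xyz",s["tcp_rot"]).as_matrix(); k=s["eef_pos"]+R@[0,oy,81.3]
    d=R.T@np.array([nut[0]-k[0],nut[1]-k[1],0]); print("t",round(s["t"],2),"keyend",np.round(k,2),"yaw",round(np.degrees(s["tcp_rot"][2]),2),"rot",np.round(np.degrees(s["tcp_rot"])[:2],2),"shift to nut (tool)",np.round(d,2),"F",np.round(s["ft_force"],1),"M",np.round(s["moment"],2))
E
python3 -m pendant '[[0,0,0,-4],[0,0,0,-14],[0,0,0,-24],[0,0,0,-34],[0,0,0,-44],[0,0,0,-54],[0,0,0,-64],[0,0,0,-70]]'; python3 -m pendant '[[0,0,0,-10],[0,0,0,-20],[0,0,0,-30],[0,0,0,-40],[0,0,0,-48],[0,0,0,-50.5],[0,0,0,-50.5],[0,0,0,-50.5]]'; python3 -c "
from h import *
key()"
```

```text
t: 22.28
eef_pos: [518.5, 130.1, 231.6]
tcp_rot: [3.141, -0.002, 0.583]
ft_force: [0.3, 0.2, -2.9]
opening: 0.122
t: 23.28
eef_pos: [518.5, 130.1, 231.6]
tcp_rot: [3.139, -0.001, 1.463]
ft_force: [0.3, 0.5, -3.6]
opening: 0.119
t 23.27 keyend [517.74 130.28 150.27] yaw 83.84 rot [ 1.7986e+02 -6.0000e-02] shift to nut (tool) [-1.07  1.98  0.  ] F [ 0.3  0.5 -3.6] M [ 0.11 -0.1  -0.05]
```

```bash
python3 -m pendant '[[-1.1,2,3,0.3],[-1.1,2,8,0.3],[-1.1,2,10.5,0.3],[-1.1,2,10.8,0.3],[-1.1,2,10.8,0.3]]'; python3 -c "
from h import *
key()"; python3 -m pendant '[[0,0,0.4,0],[0,0,0.7,0],[0,0,0.7,0]]'; python3 -m pendant '[[0,0,0.3,0],[0,0,0.4,0],[0,0,0.4,0]]';python3 -c "
from h import *
key()"
```

```text
t: 23.9
eef_pos: [520.4, 128.9, 220.8]
tcp_rot: [3.139, -0.001, 1.458]
ft_force: [-0.7, 0.1, -2.9]
opening: 0.124
t 23.9 keyend [519.63 129.02 139.47] yaw 83.55 rot [ 1.7986e+02 -5.0000e-02] shift to nut (tool) [-0.03 -0.03 -0.  ] F [-0.7  0.1 -2.9] M [ 0.1  -0.11  0.03]
t: 24.28
eef_pos: [520.5, 128.9, 220.3]
tcp_rot: [3.139, -0.001, 1.458]
ft_force: [-0.2, -0.1, -0.1]
opening: 0.123
t: 24.65
eef_pos: [520.6, 128.9, 220.1]
tcp_rot: [3.138, -0.001, 1.458]
ft_force: [-0.1, 0.0, 2.4]
opening: 0.127
t 24.65 keyend [519.92 129.05 138.84] yaw 83.55 rot [ 1.7981e+02 -7.0000e-02] shift to nut (tool) [-0.09 -0.31 -0.  ] F [-0.1  0.   2.4] M [0.06 0.07 0.01]
```

```bash
python3 -m pendant '[[0,0,0,-2],[0,0,0,-4],[0,0,0,-5],[0,0,0,-5]]'; python3 -m pendant '[[0,0,0,2],[0,0,0,4],[0,0,0,6]]';python3 -m pendant '[[0,0,0,2],[0,0,0,4],[0,0,0,5]]'; python3 -c "
from h import *
key()"
```

```text
t: 25.15
eef_pos: [520.7, 129.0, 220.2]
tcp_rot: [3.138, -0.001, 1.546]
ft_force: [-1.1, 1.4, 2.3]
opening: 0.129
t: 25.52
eef_pos: [520.7, 128.8, 220.2]
tcp_rot: [3.138, -0.001, 1.438]
ft_force: [-0.6, -0.8, 1.8]
opening: 0.125
t: 25.9
eef_pos: [520.7, 128.7, 220.2]
tcp_rot: [3.138, -0.001, 1.35]
ft_force: [0.2, -2.7, 2.9]
opening: 0.128
t 25.9 keyend [519.99 128.98 138.88] yaw 77.34 rot [ 1.7981e+02 -7.0000e-02] shift to nut (tool) [-0.06 -0.38 -0.  ] F [ 0.2 -2.7  2.9] M [-0.27  0.04  0.01]
```

```bash
cat > bf.py <<'E'
from ov import *
import pickle,sys
PP=pickle.load(open("P.pkl","rb"))
pos=np.array([518.52,130.15,231.56]); R=Ro.from_euler("xyz",np.radians([-179.88,-.095,-36.846])).as_matrix()
def T(v): return pos+np.asarray(v)@R.T
oy=float(sys.argv[1])
bar=lambda z:[T([sx*6,oy+sy*38,81.3-z]) for sx,sy in((-1,-1),(1,-1),(1,1),(-1,1))]
out=[]
for n,box,f in (("top",(170,180,215,222),9),("scene",(415,140,465,190),9)):
    m=np.load(n+"_l.npy"); p=PP[n]; u0,v0,u1,v1=box
    b=np.clip((m[v0:v1,u0:u1]-30)*1.6,0,255).astype(np.uint8)[:,:,::-1]; b=cv2.resize(np.ascontiguousarray(b),None,fx=f,fy=f,interpolation=cv2.INTER_CUBIC); a=b.copy()
    for z,c in ((108,(0,255,255)),(92,(0,165,255))):
        q=np.round((proj(p,bar(z))-[u0,v0]+.5)*f-.5).astype(int); cv2.polylines(b,[q],True,c,1); print(n,z,q.tolist())
    cv2.imwrite("pics/bar_%s.png"%n,np.hstack([a,b]))
E
python3 bf.py 0
```

```text
top 108 [[-101, 25], [-55, -29], [279, 242], [234, 298]]
top 92 [[-71, 45], [-26, -8], [301, 257], [257, 312]]
scene 108 [[408, 179], [356, 192], [98, 10], [148, 0]]
scene 92 [[389, 256], [337, 268], [85, 83], [134, 73]]
```

View pics/bar_top.png

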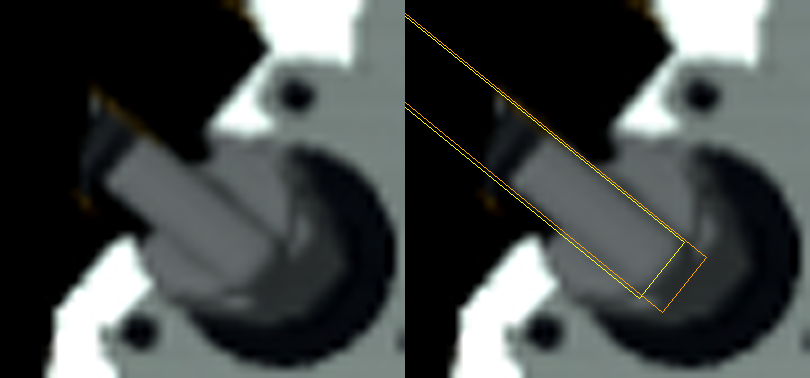

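View pics/bar_scene.png

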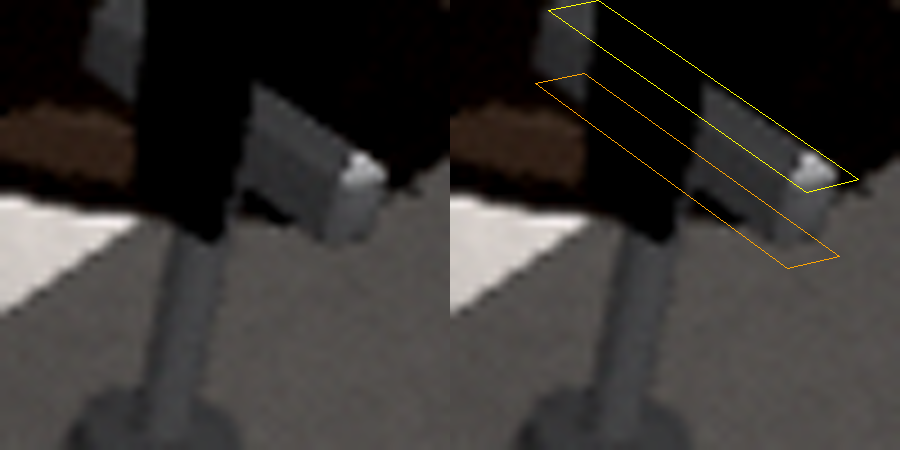

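```bash
python3 -m pendant '[[0,0,-1,-6],[0,0,-1,-6],[0,0,-1,-6]]'; python3 -c "
from h import *
key(0.2,(519.4,128.4))"
```

```text
t: 26.28
eef_pos: [520.5, 128.8, 220.8]
tcp_rot: [3.139, -0.001, 1.452]
ft_force: [0.9, -0.6, -3.5]
opening: 0.127
t 26.27 keyend [520.92 128.78 139.51] yaw 83.2 rot [ 1.7984e+02 -5.0000e-02] shift to nut (tool) [-0.55 -1.46 -0.  ] F [ 0.9 -0.6 -3.5] M [ 0.14 -0.14 -0.07]
```

```bash
python3 -m pendant '[[-0.3,-0.8,0,0],[-0.55,-1.5,0,0],[-0.55,-1.5,0.5,0],[-0.55,-1.5,0.9,0],[-0.55,-1.5,0.9,0]]'; python3 -c "
from h import *
key(0.2,(519.4,128.4))"; python3 -m pendant '[[0,0,0.2,2],[0,0,0.2,4],[0,0,0.2,4]]'; python3 -m pendant '[[0,0,0,-2],[0,0,0,-4],[0,0,0,-6],[0,0,0,-8],[0,0,0,-8]]'
```

```text
t: 26.9
eef_pos: [519.0, 128.4, 220.1]
tcp_rot: [3.138, -0.001, 1.452]
ft_force: [0.8, -0.4, 0.1]
opening: 0.124
t 26.9 keyend [519.5  128.44 138.83] yaw 83.2 rot [ 1.7982e+02 -5.0000e-02] shift to nut (tool) [-0.06 -0.09 -0.  ] F [ 0.8 -0.4  0.1] M [0.1  0.01 0.02]
t: 27.28
eef_pos: [519.0, 128.4, 220.0]
tcp_rot: [3.139, -0.001, 1.381]
ft_force: [-0.5, -0.7, 0.9]
opening: 0.124
t: 27.9
eef_pos: [519.0, 128.5, 219.9]
tcp_rot: [3.139, -0.001, 1.522]
ft_force: [0.3, 1.0, -1.3]
opening: 0.126
```

```bash
python3 -m pendant '[[0,0,0.3,0],[0,0,0.5,0],[0,0,0.5,0]]'; python3 -m pendant '[[0,0,0.2,-2],[0,0,0.2,-4],[0,0,0.2,-4]]'
```

```text
t: 28.28
eef_pos: [519.0, 128.5, 219.5]
tcp_rot: [3.138, -0.001, 1.522]
ft_force: [-0.5, 1.0, 2.1]
opening: 0.123
t: 28.65
eef_pos: [518.6, 128.5, 218.9]
tcp_rot: [3.14, -0.001, 1.592]
ft_force: [-1.6, 1.4, -3.6]
opening: 0.122
```

It dropped: z 218.9 with no contact force, at yaw 91°. I'll go on down gently.

```bash
python3 -m pendant '[[0,0,0.6,0],[0,0,1.2,0],[0,0,1.5,0]]'; python3 -m pendant '[[0,0,0.6,0],[0,0,1.2,0],[0,0,1.5,0]]'; python3 -c "
from h import *
key(0.2,(519.4,128.4))"
```

```text
t: 29.02
eef_pos: [518.6, 128.5, 217.5]
tcp_rot: [3.139, -0.001, 1.592]
ft_force: [-2.1, 1.4, -0.3]
opening: 0.122
t: 29.4
eef_pos: [518.7, 128.5, 216.1]
tcp_rot: [3.139, -0.001, 1.592]
ft_force: [-2.3, 1.8, 2.4]
opening: 0.124
t 29.4 keyend [519.05 128.53 134.82] yaw 91.23 rot [ 1.7987e+02 -3.0000e-02] shift to nut (tool) [-0.14  0.34  0.  ] F [-2.3  1.8  2.4] M [ 0.46  0.64 -0.02]
```

```bash
python3 -m pendant '[[0.15,-0.25,0,0],[0.2,-0.3,0.6,0],[0.2,-0.3,1.2,0],[0.2,-0.3,1.8,0]]'; python3 -c "
from h import *
key(0.2,(519.4,128.4))"
```

```text
t: 29.9
eef_pos: [518.5, 128.7, 214.4]
tcp_rot: [3.139, -0.001, 1.592]
ft_force: [-2.5, 1.4, 3.7]
opening: 0.125
t 29.9 keyend [518.9  128.72 133.1 ] yaw 91.23 rot [ 1.7985e+02 -3.0000e-02] shift to nut (tool) [-0.33  0.5   0.  ] F [-2.5  1.4  3.7] M [ 0.4   0.49 -0.06]
```

```bash
python3 -m pendant '[[0.1,-0.3,-0.2,0],[0.2,-0.5,0.4,-1],[0.2,-0.5,1,-2],[0.2,-0.5,1.5,-2]]'; python3 -c "
from h import *
key(0.2,(519.4,128.4))"
```

```text
t: 30.4
eef_pos: [518.5, 128.9, 213.7]
tcp_rot: [3.137, -0.001, 1.628]
ft_force: [-2.8, 0.3, 11.4]
opening: 0.123
t 30.4 keyend [519.01 128.95 132.38] yaw 93.27 rot [ 1.7975e+02 -3.0000e-02] shift to nut (tool) [-0.57  0.36  0.  ] F [-2.8  0.3 11.4] M [ 0.22  0.52 -0.18]
```

```bash
python3 -m pendant '[[0,0,-0.6,1],[0,0,-0.6,2],[0,0,-0.6,2]]'; python3 -c "
from h import *
key(0.2,(519.4,128.4))"
```

```text
t: 30.78
eef_pos: [518.3, 128.8, 214.0]
tcp_rot: [3.138, -0.001, 1.593]
ft_force: [-1.8, -0.1, -0.5]
opening: 0.124
t 30.77 keyend [518.81 128.87 132.73] yaw 91.27 rot [ 1.7979e+02 -3.0000e-02] shift to nut (tool) [-0.49  0.58  0.  ] F [-1.8 -0.1 -0.5] M [0.16 0.4  0.01]
```

```bash
python3 -m pendant '[[0,-0.3,0,0.5],[0,-0.4,0.5,1],[0,-0.4,1,1],[0,-0.4,1.4,1]]'; python3 -c "
from h import *
key(0.2,(519.4,128.4))"
```

```text
t: 31.28
eef_pos: [518.0, 128.8, 212.6]
tcp_rot: [3.138, -0.001, 1.576]
ft_force: [-0.7, -0.3, -0.2]
opening: 0.123
t 31.27 keyend [518.49 128.88 131.27] yaw 90.28 rot [ 1.7978e+02 -4.0000e-02] shift to nut (tool) [-0.48  0.91  0.  ] F [-0.7 -0.3 -0.2] M [ 0.2   0.03 -0.07]
```

Much freer now: contact is about 3 N at z 212.6. I'll continue down to about 206.

```bash
python3 -m pendant '[[0,-0.1,0.8,0],[0,-0.2,1.6,0],[0,-0.2,2.4,0],[0,-0.2,3,0]]'; python3 -c "
from h import *
key(0.2,(519.4,128.4))"
```

```text
t: 31.78
eef_pos: [517.9, 128.8, 209.6]
tcp_rot: [3.138, -0.001, 1.576]
ft_force: [-0.9, 0.4, -0.4]
opening: 0.123
t 31.77 keyend [518.4  128.85 128.3 ] yaw 90.28 rot [ 1.7977e+02 -4.0000e-02] shift to nut (tool) [-0.45  0.99  0.  ] F [-0.9  0.4 -0.4] M [ 0.22 -0.02 -0.03]
```

```bash
python3 -m pendant '[[0,-0.1,0.8,0],[0,-0.1,1.6,0],[0,-0.1,2.3,0],[0,-0.1,2.5,0]]'; python3 -m pendant '[[0,0,0.4,0],[0,0,0.8,0],[0,0,0.9,0]]'; python3 -c "
from h import *
key(0.2,(519.4,128.4))"
```

```text
t: 32.28
eef_pos: [517.8, 128.8, 207.1]
tcp_rot: [3.137, -0.001, 1.576]
ft_force: [-0.4, -0.1, 0.4]
opening: 0.124
t: 32.65
eef_pos: [517.9, 128.8, 206.3]
tcp_rot: [3.137, -0.001, 1.576]
ft_force: [-0.4, 0.9, 1.4]
opening: 0.125
t 32.65 keyend [518.46 128.87 124.99] yaw 90.28 rot [ 1.7975e+02 -4.0000e-02] shift to nut (tool) [-0.48  0.94  0.  ] F [-0.4  0.9  1.4] M [ 0.21 -0.01 -0.09]
```

```bash
python3 -m pendant '[[0,0,0.3,0],[0,0,0.4,0],[0,0,0.4,0]]'; python3 -c "
from h import *
key(0.2,(519.4,128.4)); overlay=None
import ov
ov.overlay('s.png',(395,150,455,230),6.5,nut=(519.4,127.0),n=2)"
```

```text
t: 33.02
eef_pos: [518.0, 128.8, 206.2]
tcp_rot: [3.137, -0.001, 1.576]
ft_force: [-1.5, -0.3, 6.3]
opening: 0.123
t 33.02 keyend [518.61 128.9  124.88] yaw 90.28 rot [ 1.7972e+02 -4.0000e-02] shift to nut (tool) [-0.5   0.79  0.  ] F [-1.5 -0.3  6.3] M [ 0.18  0.14 -0.03]
key end [518.4 128.9 124.9] vert ang 30.3
```

View pics/s.png

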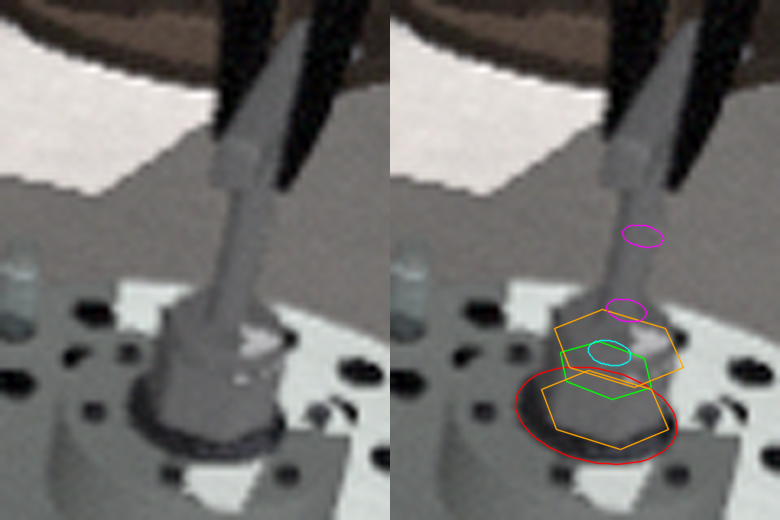

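It's seated: there's a hard stop at z 206.2, so the key end is at z ≈125, the flange top. I'll relieve the press and turn clockwise gently, watching the side forces.

```bash
python3 -m pendant '[[0,0,-0.3,0],[0.08,0.04,-0.3,5],[0.16,0.08,-0.3,10],[0.24,0.12,-0.35,15],[0.32,0.16,-0.4,20],[0.32,0.16,-0.4,20]]'; python3 -c "
from h import *
key(1.0,(519.5,128.5))"
```

```text
t: 33.88
eef_pos: [518.0, 129.1, 206.3]
tcp_rot: [3.138, -0.002, 1.227]
ft_force: [-0.7, 0.2, -0.2]
opening: 0.121
t 33.88 keyend [519.32 128.84 125.03] yaw 70.33 rot [ 1.7978e+02 -1.2000e-01] shift to nut (tool) [-0.26  0.28  0.  ] F [-0.7  0.2 -0.2] M [0.15 0.02 0.08]
```

```bash
python3 -m pendant '[[0.13,0.06,-0.03,8],[0.25,0.12,-0.06,15],[0.32,0.16,-0.1,20],[0.35,0.2,-0.1,22]]'; python3 -c "
from h import *
key(1.0,(519.5,128.5))
for _ in range(3): 
  import time
  vision.read_camera('top'); print(env.state()['moment'],env.state()['ft_force'],env.state()['opening'])
import ov
ov.overlay('u.png',(395,150,455,230),6.5,nut=(519.4,127.0),n=2)"
```

```text
t: 34.38
eef_pos: [518.3, 129.4, 206.4]
tcp_rot: [3.139, -0.003, 0.844]
ft_force: [0.5, 0.0, 1.6]
opening: 0.123
t 34.38 keyend [519.41 128.76 125.12] yaw 48.38 rot [179.83  -0.19] shift to nut (tool) [-0.14  0.24  0.  ] F [0.5 0.  1.6] M [0.08 0.07 0.26]
[0.13838949 0.01703433 0.20666981] [-0.28416554  0.8520226   1.13537304] 0.12342783036057105
[0.18260533 0.05157041 0.23642603] [-1.09910904  0.05635317  1.59869372] 0.12324012373895181
[0.11392943 0.05654233 0.19351473] [-0.07624968  0.81360905  1.3566516 ] 0.12499289182929141
key end [518.7 129.4 125.1] vert ang 48.4
```

View pics/u.png

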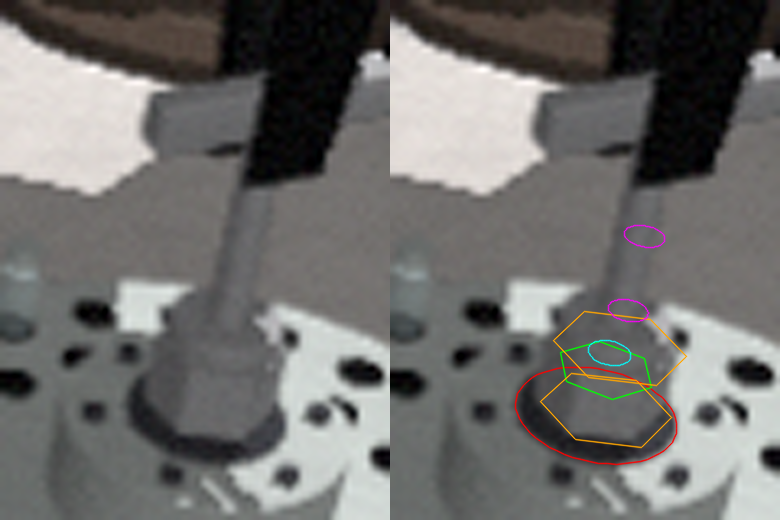

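```bash
python3 -m pendant '[[0.1,0.05,-0.3,8],[0.22,0.1,-0.35,16],[0.35,0.18,-0.4,24],[0.45,0.3,-0.43,32],[0.55,0.42,-0.46,40],[0.62,0.54,-0.5,47],[0.68,0.64,-0.55,53],[0.68,0.64,-0.55,53]]'; python3 -c "
from h import *
key(1.0,(519.5,128.5))"
```

```text
t: 35.62
eef_pos: [519.1, 129.5, 206.8]
tcp_rot: [-3.141, -0.004, -0.078]
ft_force: [-1.3, 0.7, -1.0]
opening: 0.125
t 35.62 keyend [519.37 128.55 125.46] yaw -4.5 rot [-179.94   -0.22] shift to nut (tool) [0.14 0.04 0.  ] F [-1.3  0.7 -1. ] M [0.12 0.   0.08]
```

```bash
python3 -m pendant '[[0.1,0.05,-0.03,8],[0.22,0.1,-0.07,16],[0.35,0.18,-0.12,24],[0.45,0.3,-0.16,32],[0.55,0.42,-0.2,40],[0.62,0.54,-0.23,47],[0.68,0.64,-0.26,53],[0.68,0.64,-0.26,53]]'; python3 -c "
from h import *
key(1.0,(519.5,128.5))
import ov
ov.overlay('w.png',(395,150,455,230),6.5,nut=(519.4,127.0),n=2)
ov.overlay('w_t.png',(175,175,235,235),6.5,nut=(519.57,128.54),cam='top',n=2)"
```

```text
t: 36.62
eef_pos: [519.7, 128.8, 207.0]
tcp_rot: [-3.138, -0.001, -1.0]
ft_force: [-1.0, 0.4, -0.0]
opening: 0.122
t 36.62 keyend [519.21 128.37 125.66] yaw -57.31 rot [-1.7979e+02 -8.0000e-02] shift to nut (tool) [ 0.04 -0.32  0.  ] F [-1.   0.4 -0. ] M [0.18 0.1  0.14]
key end [520.1 128.9 125.7] vert ang 2.7
key end [520.1 128.9 125.7] vert ang 2.6
```

View pics/w.png

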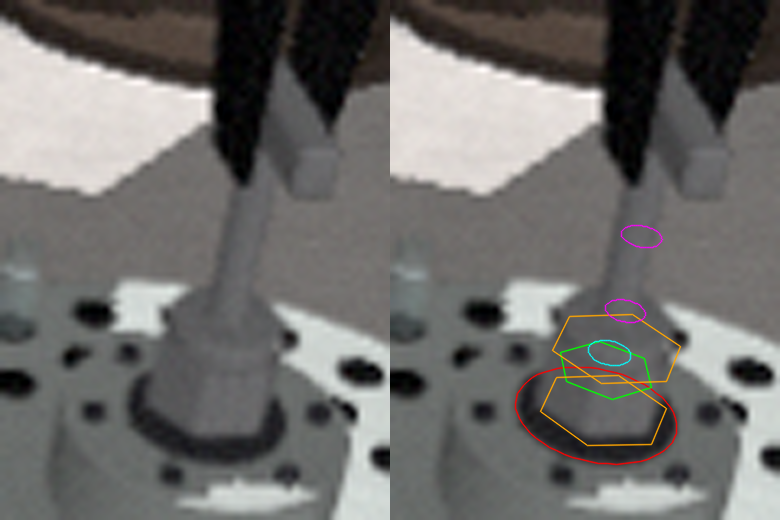

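View pics/w_t.png

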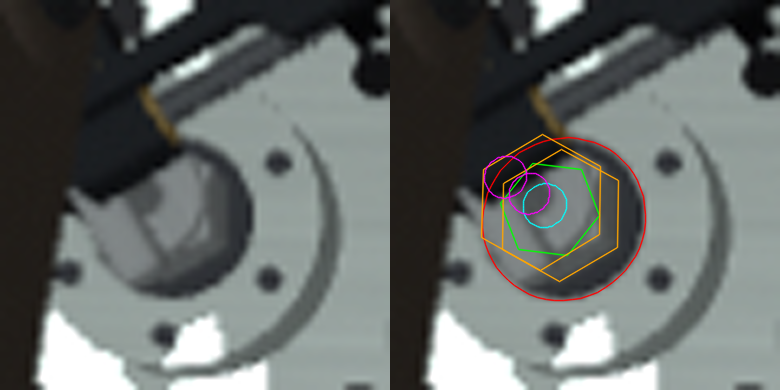

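The key follows the tool in the images (147° turned in all, about 139° at the nut after the play). I'll back off 2° inside the play, then lift.

```bash
python3 -m pendant '[[0,0,0,-1.5],[0,0,-0.5,-2.5],[0,0,-2,-2.5],[0,0,-4,-2.5],[0,0,-6,-2.5]]'; python3 -m pendant '[[0,0,-2,0],[0,0,-5,0],[0,0,-9,0],[0,0,-14,0],[0,0,-22,0],[0,0,-32,0],[0,0,-38,0],[0,0,-38,0]]'; python3 -c "
from h import *
key(1.0,(519.5,128.5))
to(493.2,-325.2,250,-11.7)"
```

```text
t: 37.45
eef_pos: [519.7, 128.8, 213.1]
tcp_rot: [-3.138, -0.002, -0.957]
ft_force: [-1.1, 1.4, -3.5]
opening: 0.125
t: 38.45
eef_pos: [519.7, 128.8, 251.6]
tcp_rot: [-3.137, -0.002, -0.957]
ft_force: [-0.9, 0.5, -3.3]
opening: 0.125
t 38.45 keyend [519.26 128.29 170.34] yaw -54.86 rot [-1.7976e+02 -1.2000e-01] shift to nut (tool) [-0.03 -0.32  0.  ] F [-0.9  0.5 -3.3] M [-0.02 -0.01 -0.04]
t 38.45 pos [519.7 128.8 251.6] rot [-1.7976e+02 -1.2000e-01 -5.4860e+01] F [-0.9  0.5 -3.3] M [-0.02 -0.01 -0.04] q6 61.7 open 0.125
  shift [356.  283.    1.2] turn -43.2
```

```bash
python3 -m pendant '[[16,13,0,-3],[47,37,0,-7],[87,69,0,-12],[130,103,0,-17],[173,138,0,-22],[216,172,0,-27],[259,206,0,-32],[290,230,0,-36]]'; python3 -c "
from h import *
to(493.0,-324.4,250,-11.7)"
```

```text
t: 39.45
eef_pos: [498.1, -243.0, 250.9]
tcp_rot: [-3.139, -0.004, -0.328]
ft_force: [0.4, 0.3, -3.7]
opening: 0.125
t 39.45 pos [ 498.1 -243.   250.9] rot [-179.87   -0.22  -18.78] F [ 0.4  0.3 -3.7] M [ 0.01 -0.08  0.02] q6 -14.2 open 0.125
  shift [21.4 78.7  0.8] turn -7.1
```

```bash
python3 -m pendant '[[9,33,0,-3],[16,60,0,-6],[20,74,0,-7],[21.4,78.7,0,-7.1],[21.4,78.7,0,-7.1],[21.4,78.7,0,-7.1]]'; python3 -c "
from h import *
to(493.0,-324.4,135,-11.7); key(1.0,(492.8,-325.3))"
```

```text
t: 40.2
eef_pos: [493.0, -323.7, 250.8]
tcp_rot: [-3.14, -0.004, -0.204]
ft_force: [0.3, -0.4, -4.0]
opening: 0.124
t 40.2 pos [ 493.  -323.7  250.8] rot [-179.89   -0.22  -11.66] F [ 0.3 -0.4 -4. ] M [-0.   -0.05  0.04] q6 -28.2 open 0.124
  shift [ -0.3   0.9 115.8] turn 0.0
t 40.2 keyend [ 493.17 -324.58  169.49] yaw -11.66 rot [-179.89   -0.22] shift to nut (tool) [-0.21  0.78 -0.  ] F [ 0.3 -0.4 -4. ] M [-0.   -0.05  0.04]
```

```bash
python3 -m pendant '[[0,0.5,30,0],[-0.2,0.7,70,0],[-0.2,0.7,105,0],[-0.2,0.7,122,0],[-0.2,0.7,127,0],[-0.2,0.7,127,0]]'; python3 -c "
from ov import *
key(1.0,(492.8,-325.3))
overlay('x.png',(215,145,280,215),8,key=True,n=2)"
```

```text
t: 40.95
eef_pos: [493.7, -324.3, 124.6]
tcp_rot: [-3.14, -0.005, -0.203]
ft_force: [-0.7, 1.1, -2.3]
opening: 0.124
t 40.95 keyend [ 493.87 -325.3    43.31] yaw -11.65 rot [-179.92   -0.28] shift to nut (tool) [-1.05  0.22 -0.01] F [-0.7  1.1 -2.3] M [ 0.01 -0.08  0.04]
key end [ 494.2 -324.5   43.7] vert ang 48.3
```

View pics/x.png

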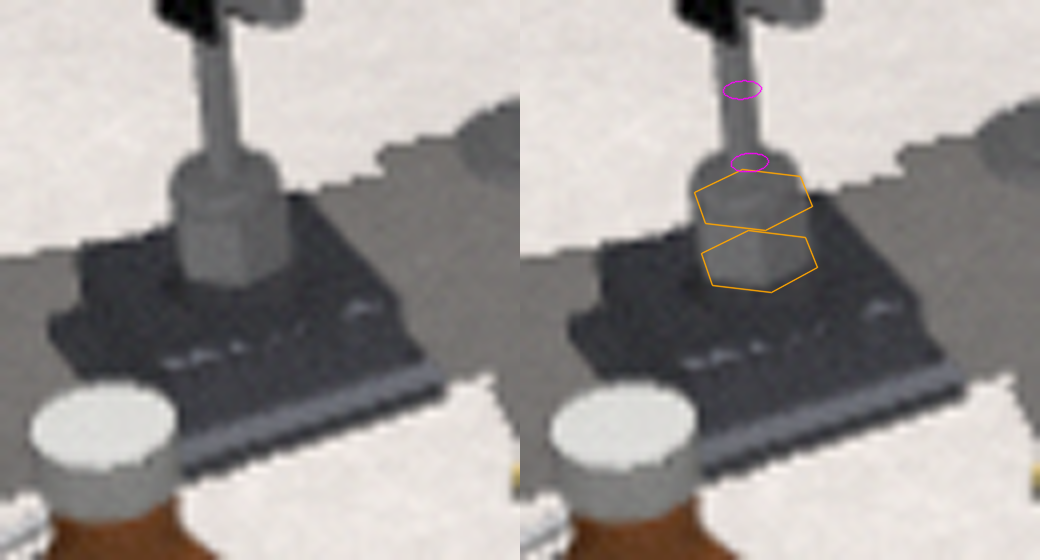

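The key hangs over the well. I'll lower it gently.

```bash
python3 -m pendant '[[-0.5,0.2,2,0],[-1,0.2,5,0],[-1,0.2,8,0],[-1,0.2,11,0],[-1,0.2,14,0],[-1,0.2,14,0]]'; python3 -c "
from h import *
key(1.0,(492.8,-325.3))"
```

```text
t: 41.8
eef_pos: [492.7, -324.4, 110.7]
tcp_rot: [-3.14, -0.005, -0.203]
ft_force: [-0.1, -0.3, -2.5]
opening: 0.122
t 41.8 keyend [ 492.9  -325.36   29.35] yaw -11.66 rot [-179.92   -0.29] shift to nut (tool) [-0.11 -0.04 -0.  ] F [-0.1 -0.3 -2.5] M [-0.06 -0.04  0.  ]
```

```bash
python3 -m pendant '[[0,0,4,0],[0,0,8,0],[0,0,12,0],[0,0,14.5,0],[0,0,16,0],[0,0,16,0]]'; python3 -m pendant '[[0,0,0.6,0],[0,0,1.1,0],[0,0,1.1,0]]'
```

```text
t: 42.55
eef_pos: [492.8, -324.4, 94.6]
tcp_rot: [-3.14, -0.005, -0.203]
ft_force: [-0.3, -0.5, -3.7]
opening: 0.122
t: 42.92
eef_pos: [492.8, -324.4, 93.5]
tcp_rot: [-3.14, -0.005, -0.203]
ft_force: [0.7, -0.5, -4.1]
opening: 0.121
```

```bash
python3 -m pendant '[[0,0,0.3,0],[0,0,0.4,0],[0,0,0.4,0]]';python3 -m pendant '[[0,0,0.2,0],[0,0,0.3,0],[0,0,0.3,0]]'
```

```text
t: 43.3
eef_pos: [492.8, -324.5, 93.3]
tcp_rot: [-3.14, -0.005, -0.203]
ft_force: [-0.9, 0.3, -0.3]
opening: 0.124
t: 43.68
eef_pos: [493.0, -324.5, 93.3]
tcp_rot: [-3.141, -0.006, -0.203]
ft_force: [0.2, 1.4, 3.6]
opening: 0.125
```

It's on the floor, at the same height as at the start. I'll ease the load and open.

```bash
python3 -m pendant '[[0,0,-0.2,0],[0,0,-0.2,0]]'; python3 -m pendant '[[0,0,0,0],[0,0,0,0],[0,0,0,0],[0,0,0,0],[0,0,0,0],[0,0,0,0],[0,0,0,0]]' 0;  python3 -c "
from h import *
p=vision.read_camera('scene');crop(p,245,140,60,70,5,'y_s.png')"
```

```text
t: 43.92
eef_pos: [492.9, -324.5, 93.3]
tcp_rot: [-3.14, -0.005, -0.203]
ft_force: [0.1, 0.1, -0.1]
opening: 0.123
t: 44.8
eef_pos: [492.9, -324.5, 93.3]
tcp_rot: [-3.14, -0.006, -0.203]
ft_force: [-0.1, 0.2, -0.1]
opening: 0.803
```

View pics/y_s.png

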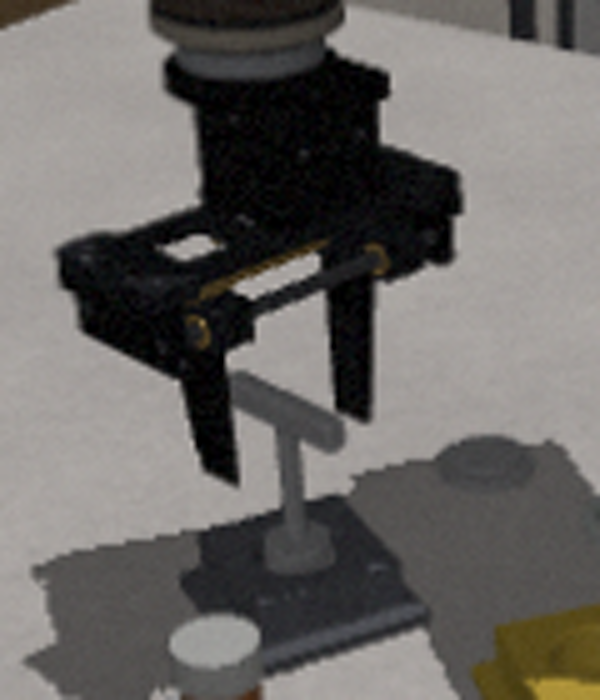

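The key stands upright and the fingers are clear. I'll retract straight up, then swing back to the start side so the views are clear.

```bash
python3 -m pendant '[[0,0,0,0],[0,0,-10,0],[0,0,-30,0],[0,0,-60,0],[0,0,-95,0],[0,0,-125,0],[0,0,-130,0]]' 0; python3 -c "
from h import *
to(270,-563.6,223,-64.4)"
```

```text
t: 45.72
eef_pos: [492.6, -324.8, 225.7]
tcp_rot: [3.141, -0.009, -0.203]
ft_force: [-0.2, -1.3, -0.5]
opening: 1.002
t 45.73 pos [ 492.6 -324.8  225.7] rot [179.96  -0.51 -11.65] F [-0.2 -1.3 -0.5] M [ 0.02 -0.08 -0.02] q6 -28.4 open 1.002
  shift [-169.8  278.8    1.3] turn 52.7
```

```bash
python3 -m pendant '[[-20,33,0,7],[-45,75,0,15],[-75,123,0,24],[-105,172,0,33],[-135,222,0,42],[-160,263,0,50],[-169,278,0,52.5],[-169,278,0,52.5]]'; python3 -c "
from h import *
import pickle
P=pickle.load(open('P.pkl','rb'))
out=[]
for n in ('scene','top'):
    p=vision.read_camera(n); cv2.imwrite(f'pics/{n}_end.png',p['pixels'][:,:,::-1])
    if n=='top':
        crop(p,437,234,30,30,6,'ke.png'); crop(p,201,208,40,35,10,'ne.png')
    else: crop(p,245,175,30,30,6,'kes.png')
cv2.imwrite('pics/kk.png',np.hstack([cv2.imread('pics/ke.png'),cv2.imread('pics/kes.png')]))
to(0,0,0,0)
"
```

```text
t: 46.72
eef_pos: [270.5, -562.9, 223.5]
tcp_rot: [-3.135, -0.005, -1.12]
ft_force: [1.1, -0.0, 1.1]
opening: 1.0
t 46.83 pos [ 271.8 -562.   224. ] rot [-179.6    -0.3   -64.02] F [0.4 0.  0.7] M [ 0.02  0.04 -0.  ] q6 -6.6 open 0.999
  shift [-6.254e+02 -3.000e-01  2.208e+02] turn -64.0
```

View pics/ne.png

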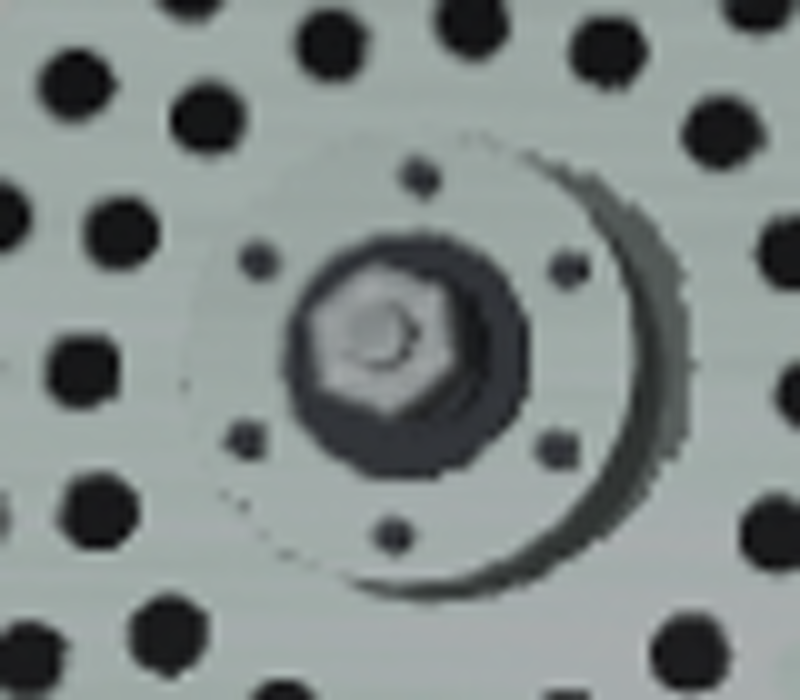

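View pics/kk.png

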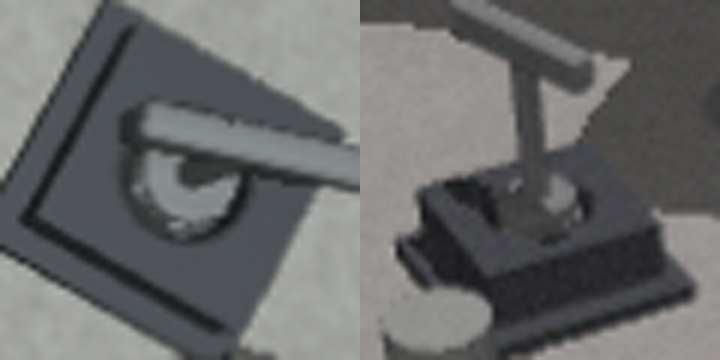

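View pics/top_end.png

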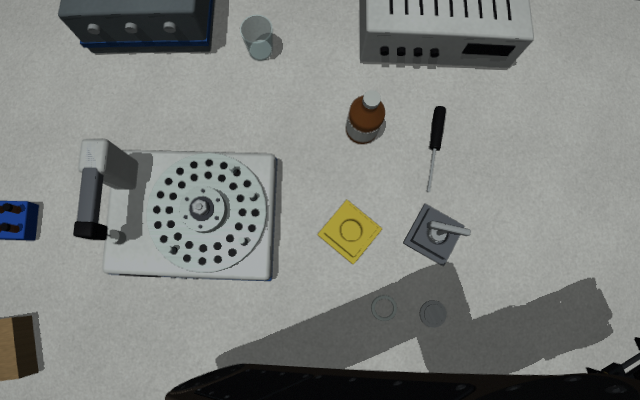

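View pics/scene_end.png

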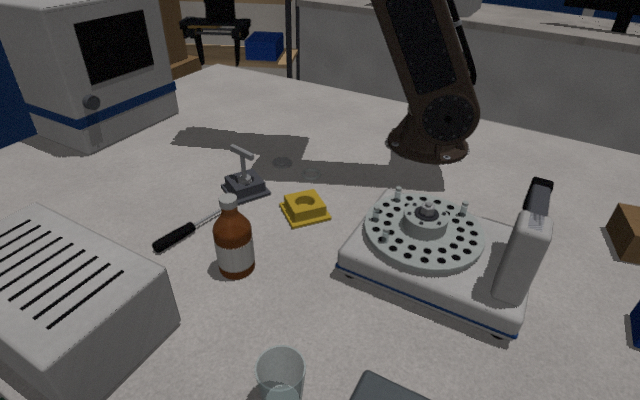

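The nut now lies with corners up and down at crop (382,262)/(387,415), so its angle has clearly changed. The key is upright in its grey stand. Before handing in, I'll check the nut angle and look for any disturbance numerically.

```bash
python3 - <<'E'
from ov import *
import pickle
P=pickle.load(open("P.pkl","rb"))
for n in ("top","scene"):
    p=vision.read_camera(n); d=np.abs(p["pixels"].astype(int)-P[n]["pixels"]).max(2)>35
    k,l,st,c=cv2.connectedComponentsWithStats(d.astype(np.uint8)); print(n,[(st[i][4],c[i].round().tolist()) for i in range(1,k) if st[i][4]>5])
    if n=="top":
        g=cv2.GaussianBlur(cv2.cvtColor(p["pixels"],cv2.COLOR_RGB2GRAY),(0,0),0.5).astype(np.float32)
        def samp(V): uv=proj(p,V).astype(np.float32); return cv2.remap(g,uv[:,0].reshape(1,-1),uv[:,1].reshape(1,-1),cv2.INTER_CUBIC)[0]
        def out(x,y,r,a):
            h=hexa([x,y,139.6],r,a); t=np.linspace(.05,.95,12)[:,None]; return np.vstack([A+(B-A)*t for A,B in zip(h,np.roll(h,-1,0))])
        print(max(((samp(out(x,y,12.96,a))-samp(out(x,y,14.76,a))).mean(),x,y,a) for x in np.arange(518.5,521.6,.25) for y in np.arange(127.5,130.6,.25) for a in range(-20,40)))
E
```

```text
top [(np.int32(163), [463.0, 289.0]), (np.int32(6), [401.0, 278.0]), (np.int32(6), [609.0, 319.0]), (np.int32(1069), [468.0, 369.0]), (np.int32(113), [632.0, 350.0]), (np.int32(107), [631.0, 365.0]), (np.int32(65), [602.0, 366.0]), (np.int32(9), [287.0, 365.0])]
(np.float32(44.46599), np.float64(520.0), np.float64(129.25), 12)
scene [(np.int32(20), [202.0, 2.0]), (np.int32(82), [379.0, 25.0]), (np.int32(26), [448.0, 7.0]), (np.int32(38), [456.0, 10.0]), (np.int32(9), [451.0, 17.0]), (np.int32(105), [193.0, 19.0]), (np.int32(63), [242.0, 20.0]), (np.int32(105), [211.0, 27.0]), (np.int32(18), [463.0, 32.0]), (np.int32(6), [249.0, 28.0]), (np.int32(6), [181.0, 30.0]), (np.int32(17), [191.0, 30.0]), (np.int32(9), [198.0, 30.0]), (np.int32(27), [213.0, 31.0]), (np.int32(8), [232.0, 30.0]), (np.int32(9), [456.0, 32.0]), (np.int32(99), [218.0, 37.0]), (np.int32(13), [224.0, 34.0]), (np.int32(35), [244.0, 40.0]), (np.int32(43), [189.0, 39.0]), (np.int32(26), [460.0, 43.0]), (np.int32(6), [470.0, 53.0]), (np.int32(14), [202.0, 66.0]), (np.int32(12), [237.0, 67.0]), (np.int32(45), [304.0, 149.0]), (np.int32(29), [254.0, 162.0])]
```

```bash
python3 -c "
from h import *
print(env.state()['t'],env.state()['qvel']); print(job.job_done())"
```

```text
46.925 [-0.00135712 -0.00256986 -0.00294824 -0.00011839 -0.00084962  0.00129897]
the job is handed in; nothing more can be done
None
```

I loosened the nut by about 130–145° clockwise, put the key back upright in its grey stand, and handed the job in at t ≈ 47 s of the 72 s allowed.

- **Seating:** The key seated fully, with its lower end on the flange at z ≈ 125 mm. It took several light tries first, because my first estimate of the nut's position was about 1 mm off. Contact was normally 3–10 N; it rose to about 14 N once when the key briefly jammed partway on, and I eased it off at once.
- **Turning:** The tool turned 147°, with about 0.2 N m showing at the wrist partway through; later readings were 0.08–0.14. I allowed for the 6° of play and checked in pictures that the key followed the tool.
- **Return:** The key went back to its starting height and yaw, with under 5 N when it touched the well floor.

**Last checks**
- **Key:** it stands upright in the grey stand, in both views.
- **Rest of the bench:** before and after pictures differ only in the arm and its shadows, plus a small patch at scene (254,162) by the key's bar. No vial or other object shows as moved.
- **Disagreement on the nut angle:** the picture fit and the key's final yaw differ by a few degrees, because the fit is not sharp. That is why I give a range; both ends are more than a third of a turn.

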